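Balance a rolling bottle mid-tray and set the tray on the desk riser

TASK

Pick the wooden tray up by its swinging handle, which lets it tip towards whichever end is heavier, and in the air, clear of the desk and the riser, roll the bottle lying in it to the middle of the tray by tipping it gently; keep the bottle there, within about 15 mm, for at least five seconds while the tray hangs from the gripper. Then set the tray down flat, centred and lengthwise on the riser with the bottle still in the middle, let go and leave it standing. Do not touch the bottle, never let it run fast (0.3 m/s is plenty) or fall out, do not drop the tray, and leave the mug, power bank and jar where they are.

Things in the scene. Friction and masses are not known exactly. Their poses are not given: they have to be found in the camera images.
- tray: Wooden tray, 110 mm (its x) by 310 mm (its y), 350 g, loose, on the desk. Origin: centre of its underside; z up. Floor 6 mm thick, walls 5 mm thick: long walls 18 mm high, end walls (at +-y) 28 mm high, so the bottle's axis can travel to y = +-114 mm. Turning the tray by +a about its x axis raises its +y end, and the bottle rolls to -y.
- bail (a joint): Angle (rad) of the tray's steel bail handle: it turns about the tray's x, hinged at y = 0, z = 18 mm on the long walls, with self-centring springs of 2.2 N m/rad (damping 0.08 N m s/rad), 0 = upright. Held, the tray tips: tray tilt about x = handle's tilt minus this angle, and a bottle y off middle adds m g y/2.2 rad of tipping to its side (0.71 rad per m nominally), so it runs away if left.
- handle (a point): Grip point on the handle's bar, 104 mm above its hinge, 122 mm above the tray's underside; axes turn with the handle, as the tray's when upright. The bar lies along x over the tray's middle: 124 mm long, 10 mm thick (y), 30 mm high, its underside 108 mm above the tray's. Pinch it across its thickness (along y) from above, TCP at this point, with 100 N: the fingers clear the bottle.
- bottle: Bottle lying across the tray: cylinder of radius 36 mm and 70 mm long, plus a narrower cap (90 mm in all), about 160 g (70 to 130 %). Rolls along the tray's y: 6.5 m/s2 per rad of tray tilt beyond a rolling resistance of about 0.013 rad. Origin on its axis, 42 mm above the tray's underside, 45 mm from either end; its y, z turn as it rolls. Starts 60 to 100 mm off middle.
- riser: Fixed desk riser: dark wooden board 180 mm (its x) by 320 mm (its y), 15 mm thick, on two dark side panels. Origin: centre of its footprint on the desk; its top is 60 mm above the desk.
- riser_top (a point): Centre of the riser's top face, 60 mm above the desk; axes as the riser's: the centre of the tray's underside goes here, the tray's y along the riser's y (either way round).
- mug: White mug, 76 mm across, 90 mm high, on the desk beyond the work; leave alone. Origin: centre of its underside.
- power_bank: White power bank, 70 x 140 x 16 mm, lying on the desk; leave alone. Origin: centre of its underside.
- cream_jar: Small jar, 60 mm across, 50 mm high; leave alone. Origin: centre of its underside.
Things that resemble listed ones, but are neither listed nor needed, are in the scene too. Leave any purple look-alike of the bottle alone.

How it is judged:
By the outcome, as a careful person would: the job done as asked, in the order asked, and still so for the second after the job is handed in, with the robot touching nothing.
It also fails if it takes over 64 s, if anything falls off the work surface, if the arm or the gripper's body presses on something with over 40 N, if the wrist force passes 120 N, or if a joint passes its speed limit or range.

ROBOT

A 6-joint arm with a two-finger parallel gripper is mounted at the origin on the work surface. World frame = base frame: x ahead of the robot, y to its left, z up, the work surface at z = 0. Lengths are in m, angles in rad, forces in N, time in s.
With the tool pointing down it reaches from about 0.375 to 0.9 m from the base axis. Payload 3.1 kg.
Tool frame: the origin (TCP) lies between the finger pads, 19 mm behind the fingertips; this is the grasp point; z points along the fingers, y is the line along which they close (so a half turn about z gives the same grasp; the last joint's range is limited). The gripper opens to 87 mm and grips with 3 to 60 N. Pads are 19 mm wide; open, the fingers measure 117 mm over their backs; the gripper's body (75 mm by 190 mm) begins 51 mm behind the grasp point.
Start: joints at [-1.306, 0.527, 1.433, -0, 1.181, -0.178], TCP at [0.268, -0.564, 0.241] pointing down, gripper open.
Joint ranges: [-3.08, 3.08], [-0.75, 2.2], [0.22, 2.44], [-1.43, 4.57], [0, 2.65], [-2.85, 2.85]. Speed limits (rad/s): [2.79, 2.79, 3.14, 3.14, 3.14, 3.14].

INTERFACE

Orientations are given as a unit quaternion [x, y, z, w].
In Python, from rig import robot gives the robot as it stands. The module is installed in compiled form; this text tells all that it offers.
- The arm moves only by the tool play_rows, never from a script. Its arguments are lists of equal length, an entry for each row: "gripper": the closure, from -1 (fully open) to 1 (shut); "delta_pos": the shift along the tool's x, y, z in cm, a list of three; "turn": the turn, a rotation vector about the tool's x, y, z in rad, a list of three. A call has 1 to 12 rows; each row is the pose to reach, as a shift and turn from the pose commanded when the call began, along the tool's axes at that moment; what a row does not reach only later rows make up. A row lasts 1/8 s, in which the tool goes at most 62.5 mm and 10.7 degrees, less where a joint would pass 70% of its speed; a pose out of reach is approached as far as the arm can. A call with a gripper value outside its range is refused whole. The fingers move at their own pace and stop on an object; "squeeze" is the grip in N (left out, the last holds). Time passes only in rows, so rows that repeat a pose let the fingers close. It gives the time, the measured TCP pose, the force, the opening and the grip force at its end, in the units of the state.
- robot.get_obs(): the state, without advancing time (a new reading comes with each control period).
- robot.camera(name): name is "scene" or "top"; returns a dict with "color" (400x640x3 uint8, red, green, blue), "vfov" (degrees; the focal length in pixels is half the picture's height over the tangent of half this angle, whatever the lens; pixels are square), "cx", "cy" (the principal point, pixels), "k1" (the pictures are not rectified: a ray, as slopes to the right and down, at radius r is drawn at 1 + k1 r^2 times it, then the intrinsics apply), "R" (3x3) and "t" (3): a world point X has camera coordinates R X + t. Camera axes: x right, y down, z forward; pixel columns grow to the right and rows downward; lengths in m; the calibration is good to about 2 mm. A picture is of the moment at which its call begins. There is no depth.
- robot.hand_in(): hands the job in; it is judged then, once.
The state is a dict: "time": time; "q": joint angles; "joint_velocities": joint speeds; "joint_torque": joint torques, N m; "position": TCP position; "tool_rot": TCP orientation; "ft_force": force on the tool from outside, world axes, zero at the start; "moment": the same for the moment, N m; "grip_width": finger opening in m; "grip_force": force on a finger pad.
Only numpy, scipy, OpenCV 4.12 (cv2) and the standard library are available. Lean on these libraries where they do the work, as an engineer would, in place of code of your own. Each camera call takes 0.05 s, during which the arm holds its last target. There are 200 camera calls.

## Working session

There is one attempt and no reset: what is moved stays moved. The work goes in short steps, Python scripts to look and compute and a tool call to move; the robot and the scene stay as the last step left them, time stands still between calls to the robot, and variables do not carry over. Pictures are saved under pics/ and viewed, at most 10 in all, crops included, and the job is handed in when it is done.

Besides the shell and the picture viewer there is one more tool, called after "Call:" by a JSON object that holds its "fn" and its "kwargs", one argument or row to a line. play_rows: Moves the arm, as the interface text tells. Its arguments: {"type":"object","properties":{"gripper":{"type":"array","items":{"type":"number"}},"delta_pos":{"type":"array","items":{"type":"array","items":{"type":"number"}}},"turn":{"type":"array","items":{"type":"array","items":{"type":"number"}}},"squeeze":{"type":"number"}},"required":["gripper","delta_pos","turn"]}

```bash
mkdir -p pics; cat > h.py <<'E'
import numpy as np, cv2
from rig import robot
def cam(n):
    return robot.camera(n)
def ray(c,u,v):
    f=c["color"].shape[0]/2/np.tan(np.radians(c["vfov"])/2)
    d=np.array([(u-c["cx"])/f,(v-c["cy"])/f]); p=d.copy()
    for _ in range(30): p=d/(1+c["k1"]*(p@p))
    R=np.array(c["R"]);t=np.array(c["t"])
    return -R.T@t, R.T@np.array([p[0],p[1],1])
def onz(c,u,v,z):
    o,d=ray(c,u,v); return o+d*(z-o[2])/d[2]
def tri(c1,p1,c2,p2):
    o1,d1=ray(c1,*p1);o2,d2=ray(c2,*p2)
    s=np.linalg.lstsq(np.c_[d1,-d2],o2-o1,rcond=None)[0]
    a=o1+s[0]*d1;b=o2+s[1]*d2
    return (a+b)/2,np.linalg.norm(a-b)
def proj(c,X):
    f=c["color"].shape[0]/2/np.tan(np.radians(c["vfov"])/2)
    x=np.array(c["R"])@np.array(X)+np.array(c["t"]);p=x[:2]/x[2];p=p*(1+c["k1"]*(p@p))
    return f*p+[c["cx"],c["cy"]]
def save(c,n): cv2.imwrite(f"pics/{n}.png",c["color"][:,:,::-1])
E
python3 - <<'E'
from h import *
print(robot.get_obs())
for n in("scene","top"):
    c=cam(n);save(c,n+"0");print(n,{k:np.round(c[k],4).tolist() for k in c if k!="color"}, np.round(-np.array(c["R"]).T@c["t"],3))
E
```

```text
{'time': 0.0, 'q': array([-1.30549962e+00,  5.28487355e-01,  1.43390321e+00, -5.64318670e-05,
        1.18140000e+00, -1.78501452e-01]), 'joint_velocities': array([ 1.31396190e-03,  8.40113059e-04,  6.59884432e-04,  1.80022903e-07,
       -5.12731257e-04, -7.27433114e-04]), 'joint_torque': array([-4.78717611e-04, -4.40041208e+01, -1.76592940e+01,  6.32319669e-02,
        5.83075953e-02, -1.83431403e-04]), 'position': array([ 0.26818387, -0.56376367,  0.24025829]), 'tool_rot': array([ 9.75478301e-01,  2.20092881e-01, -7.37445238e-05, -1.09679205e-03]), 'ft_force': array([-6.75212654e-02,  4.07499270e-04, -4.62747835e-01]), 'moment': array([ 0.01304819, -0.017632  , -0.00599044]), 'grip_force': 0.0, 'grip_width': 0.08705370160171523}
scene {'vfov': 45.5068, 'cx': 310.857, 'cy': 205.6785, 'k1': 0.0123, 'R': [[0.3938, 0.9192, 0.0055], [0.7789, -0.3305, -0.533], [-0.4881, 0.2142, -0.8461]], 't': [-0.2364, -0.3801, 1.4957]} [ 1.119 -0.229  1.064]
top {'vfov': 54.0896, 'cx': 318.6601, 'cy': 202.0321, 'k1': -0.0449, 'R': [[0.0273, -0.999, -0.0363], [-0.9891, -0.0217, -0.146], [0.145, 0.0399, -0.9886]], 't': [0.0075, 0.5729, 0.9439]} [ 0.43  -0.018  1.017]
```

View pics/scene0.png

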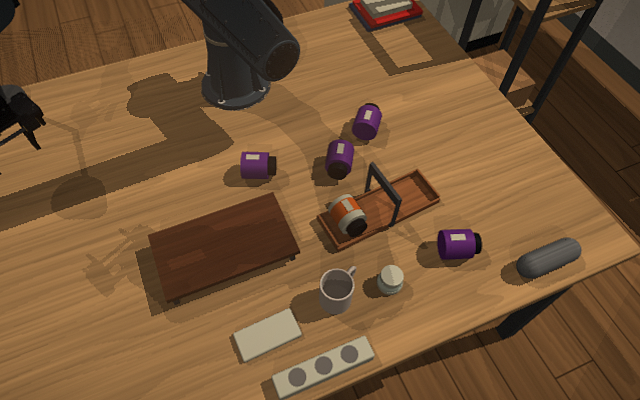

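View pics/top0.png

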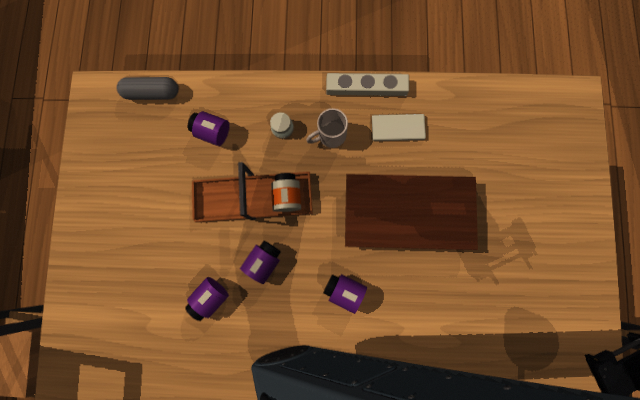

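Top view: the tray is at (253,197), with the dark bail at (243,190) and the orange/white bottle at (287,194). The riser is the dark board at (411,212). The purple cylinders at (208,128), (260,262), (206,298) and (347,293) are look-alikes lying on the desk. The only bottle in the tray is the orange one, at (287,194) in top and (347,214) in scene. I'll confirm this in an enlarged crop.

```bash
python3 - <<'E'
import cv2,numpy as np
s=cv2.imread("pics/scene0.png")[155:255,305:450];t=cv2.imread("pics/top0.png")[155:255,185:325]
o=np.vstack([cv2.resize(s,(560,290*4//3),interpolation=cv2.INTER_CUBIC)[:290+96][:300*2],cv2.resize(t,(560,200*2-190),interpolation=cv2.INTER_CUBIC)]) if 0 else None
a=cv2.resize(s,None,fx=4,fy=3,interpolation=cv2.INTER_CUBIC);b=cv2.resize(t,None,fx=4,fy=3,interpolation=cv2.INTER_CUBIC)
w=max(a.shape[1],b.shape[1]);a,b=[cv2.copyMakeBorder(i,0,0,0,w-i.shape[1],0) for i in(a,b)]
cv2.imwrite("pics/crop1.png",np.vstack([a,b]))
E
```

```text
(no output)
```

View pics/crop1.png

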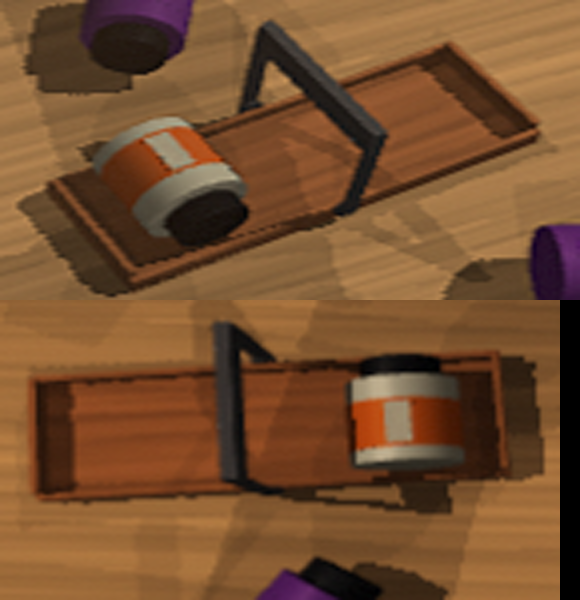

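The crop confirms it: one wooden tray with a bail, and an orange-banded bottle lying near its -y end (right end in top). Its dark cap points to +x.

```bash
python3 - <<'E'
from h import *
cs,ct=cam("scene"),cam("top")
sx=lambda x,y:(305+x/4,155+y/3); tx=lambda x,y:(185+x/4,155+(y-300)/3)
# tray top corners: order (-y,-x),(-y,+x),(+y,-x),(+y,+x)
S=[sx(50,183),sx(133,276),sx(450,45),sx(538,128)];T=[tx(508,478),tx(498,352),tx(37,498),tx(30,380)]
P=[]
for a,b in zip(S,T):
    p,e=tri(cs,a,ct,b);P.append(p);print("tray",p.round(4),round(e,4))
print("tray c",np.mean(P,0).round(4)); 
P2=np.array([onz(ct,*b,.028) for b in T]);print(P2.round(4).tolist(),P2.mean(0).round(4)); P3=np.array([onz(cs,*b,.028) for b in S]);print(P3.mean(0).round(4))
for Q in(P2,P3):
    d=Q[2]+Q[3]-Q[0]-Q[1];print("yaw off +y deg",np.degrees(np.arctan2(-d[0],d[1])),np.linalg.norm(d)/2,np.linalg.norm(Q[1]-Q[0]))
for a,b in((sx(270,28),tx(234,482)),(sx(380,135),tx(228,325))):
    p,e=tri(cs,a,ct,b);print("bar",p.round(4),round(e,4),onz(ct,*b,.138).round(4),onz(cs,*a,.138).round(4))
# riser: mask
for n,c,z in(("top",ct,.06),("scene",cs,.06)):
    im=c["color"].astype(int);h=cv2.cvtColor(c["color"],cv2.COLOR_RGB2HSV)
    m=((im[...,0]<100)&(im[...,0]-im[...,2]>25)&(im[...,0]>1.5*im[...,1])).astype(np.uint8)
    box=(330,160,500,265) if n=="top" else (140,185,310,310)
    mm=np.zeros_like(m);mm[box[1]:box[3],box[0]:box[2]]=m[box[1]:box[3],box[0]:box[2]]
    mm=cv2.morphologyEx(mm,cv2.MORPH_OPEN,np.ones((3,3)))
    k=max(cv2.findContours(mm,0,2)[0],key=cv2.contourArea);h=cv2.convexHull(k)
    q=cv2.approxPolyDP(h,6,True)[:,0];print(n,cv2.contourArea(k),q.tolist())
    Q=np.array([onz(c,*x,z)for x in q]);print(Q.round(4).tolist(),Q.mean(0).round(4))
    # bottle orange
    o=((im[...,0]>150)&(im[...,0]-im[...,2]>110)&(im[...,1]<0.6*im[...,0])).astype(np.uint8)
    ys,xs=np.nonzero(o);print("orange",len(xs),xs.min(),xs.max(),ys.min(),ys.max(),xs.mean(),ys.mean())
    mm[:]=mm*255; cv2.imwrite(f"pics/m_{n}.png",mm)
E
```

```text
tray [0.5454 0.0407 0.0082] 0.0028
tray [0.6536 0.0492 0.0211] 0.0017
tray [0.5203 0.3495 0.0124] 0.0043
tray [0.6236 0.3583 0.0156] 0.0007
tray c [0.5857 0.1994 0.0143]
[[0.5427, 0.0382, 0.028], [0.6517, 0.048, 0.028], [0.5182, 0.3416, 0.028], [0.6213, 0.354, 0.028]] [0.5835 0.1954 0.028 ]
[0.593  0.1949 0.028 ]
yaw off +y deg 5.148544016246395 0.305925304617605 0.10949524590577779
yaw off +y deg 5.126917456581987 0.30573838552062826 0.10104815949327246
bar [0.5256 0.1938 0.1247] 0.0051 [0.5234 0.1881 0.138 ] [0.5343 0.1904 0.138 ]
bar [0.6478 0.2023 0.1318] 0.0046 [0.6456 0.1985 0.138 ] [0.6512 0.2019 0.138 ]
top 9588.0 [[346, 174], [475, 177], [477, 249], [345, 245]]
[[0.6421, -0.0454, 0.06], [0.6411, -0.3648, 0.06], [0.4639, -0.3644, 0.06], [0.466, -0.046, 0.06]] [ 0.5533 -0.2051  0.06  ]
orange 117 273 281 188 204 276.9230769230769 195.56410256410257
scene 9198.0 [[272, 193], [298, 252], [167, 301], [148, 235]]
[[0.4667, -0.05, 0.06], [0.6461, -0.0527, 0.06], [0.6443, -0.364, 0.06], [0.4641, -0.365, 0.06]] [ 0.5553 -0.2079  0.06  ]
orange 219 343 408 0 210 374.06392694063925 82.59360730593608
```

Call:
{"fn": "play_rows", "kwargs": {
  "gripper": [-1,-1,-1,-1,-1,-1,-1,-1],
  "delta_pos": [
    [4,-3.9,-0.4],
    [8,-7.8,-0.8],
    [12,-11.7,-1.2],
    [16,-15.6,-1.6],
    [20,-19.5,-2],
    [24,-23.4,-2.4],
    [28,-27.3,-2.8],
    [31.5,-30.9,-3]
  ],
  "turn": [
    [0,0,0.05],
    [0,0,0.1],
    [0,0,0.15],
    [0,0,0.2],
    [0,0,0.25],
    [0,0,0.3],
    [0,0,0.35],
    [0,0,0.354]
  ]
}}

```text
time: 1.2
position: [0.4207, -0.1483, 0.2716]
tool_rot: [0.999, 0.045, 0.0, 0.0]
ft_force: [0.5, -0.7, -0.1]
grip_width: 0.0866
grip_force: 0.0
```

```bash
cat >> h.py <<'E'
from scipy.spatial.transform import Rotation as Ro
def target(a,pitch=0): # a: yaw deg of tool x, pitch deg: turn of tool about tray x(+ raises tray +y end)
    return Ro.from_euler('z',a,degrees=True)*Ro.from_euler('x',pitch,degrees=True)*Ro.from_euler('x',180,degrees=True)
def plan(pos,a,pitch=0,p0=None,R0=None):
    o=robot.get_obs();p0=o["position"] if p0 is None else p0;R0=Ro.from_quat(o["tool_rot"]) if R0 is None else R0
    print("t",round(o["time"],2),"delta cm",(R0.inv().apply(np.array(pos)-p0)*100).round(2),"turn",(R0.inv()*target(a,pitch)).as_rotvec().round(4))
E
python3 - <<'E'
from h import *
o=robot.get_obs();print(o["time"],o["position"].round(4),(Ro.from_quat(o["tool_rot"])*Ro.from_euler('x',-180,degrees=True)).as_rotvec())
out=[]
for n,b in(("scene",(305,150,455,262)),("top",(185,155,325,230))):
    c=cam(n);im=c["color"][b[1]:b[3],b[0]:b[2]].astype(int);r,g,bl=im[...,0],im[...,1],im[...,2]
    dark=((abs(r-bl)<22)&(r<75)).astype(np.uint8)
    wood=((r-bl>25)&(r>1.45*g)&(r>60)).astype(np.uint8)
    vis=[]
    for m,nm in((dark,"dark"),(wood,"wood")):
        ks=sorted(cv2.findContours(m,0,2)[0],key=cv2.contourArea)[-3:]
        for k in ks: print(n,nm,cv2.contourArea(k),(np.array(cv2.boundingRect(k))+[b[0],b[1],0,0]).tolist())
        vis.append(m*255)
    out.append(np.hstack([cv2.resize(x,None,fx=2.6,fy=2.6,interpolation=0) for x in(dark*255,wood*255)]))
w=max(o.shape[1] for o in out)
cv2.imwrite("pics/mask.png",np.vstack([cv2.copyMakeBorder(o,0,0,0,w-o.shape[1],0) for o in out]))
print(out[0].shape,out[1].shape)
E
```

```text
1.2 [ 0.4207 -0.1483  0.2716] [-0.00033398 -0.00075973  0.0895979 ]
scene dark 262.0 [437, 230, 18, 30]
scene dark 377.5 [325, 150, 26, 30]
scene dark 451.5 [365, 162, 37, 65]
scene wood 0.0 [327, 152, 1, 2]
scene wood 1120.5 [389, 169, 51, 55]
scene wood 2773.0 [317, 186, 79, 64]
top dark 17.0 [274, 209, 24, 3]
top dark 88.5 [275, 173, 22, 9]
top dark 295.5 [239, 163, 17, 57]
top wood 10196.0 [185, 155, 140, 75]
(291, 780) (195, 728)
```

View pics/mask.png

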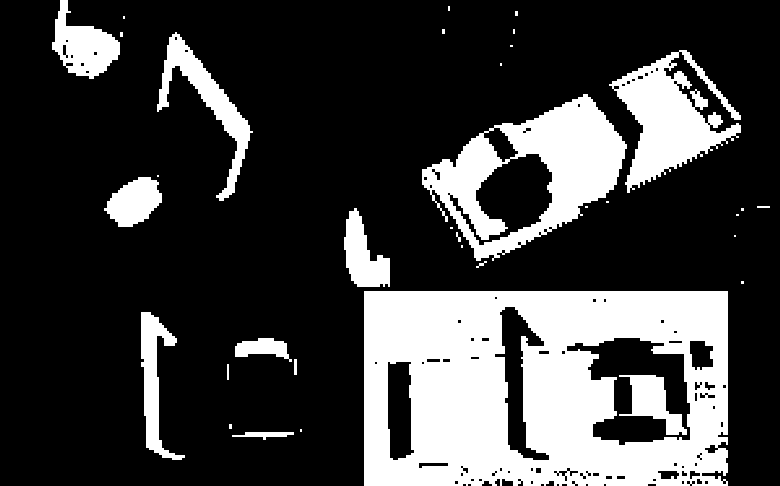

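The masks show the bail bar clearly. In top its left edge runs (239,163)-(242,217), and in scene the bar runs (372,163)-(401,199). Bar centre is about (0.587, 0.196), yaw 5.1°.

Call:
{"fn": "play_rows", "kwargs": {
  "gripper": [-1,-1,-1,-1,-1,-1,-1,-1,-1,-1,-1,-1],
  "delta_pos": [
    [2.8,-4.7,0.5],
    [5.6,-9.3,1],
    [8.4,-14,1.5],
    [11.2,-18.7,2],
    [14,-23.4,3],
    [16.8,-28,4],
    [19.6,-32.7,5.5],
    [19.6,-32.7,8],
    [19.6,-32.7,11],
    [19.6,-32.7,14],
    [19.6,-32.7,15],
    [19.6,-32.7,15]
  ],
  "turn": [
    [0,0,0],
    [0,0,0],
    [0,0,0],
    [0,0,0],
    [0,0,0],
    [0,0,0],
    [0,0,0],
    [0,0,0],
    [0,0,0],
    [0,0,0],
    [0,0,0],
    [0,0,0]
  ]
}}

```text
time: 2.8
position: [0.5862, 0.1925, 0.1208]
tool_rot: [0.999, 0.045, -0.001, 0.0]
ft_force: [-0.4, -0.2, 0.4]
grip_width: 0.0869
grip_force: 0.0
```

```bash
python3 - <<'E'
from h import *
c=cam("scene");d=cam("top")
cv2.imwrite("pics/g1.png",np.vstack([cv2.resize(c["color"][130:265,290:470],(720,300)),cv2.resize(d["color"][130:240,170:340],(720,300))])[:,:,::-1])
E
```

```text
(no output)
```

View pics/g1.png

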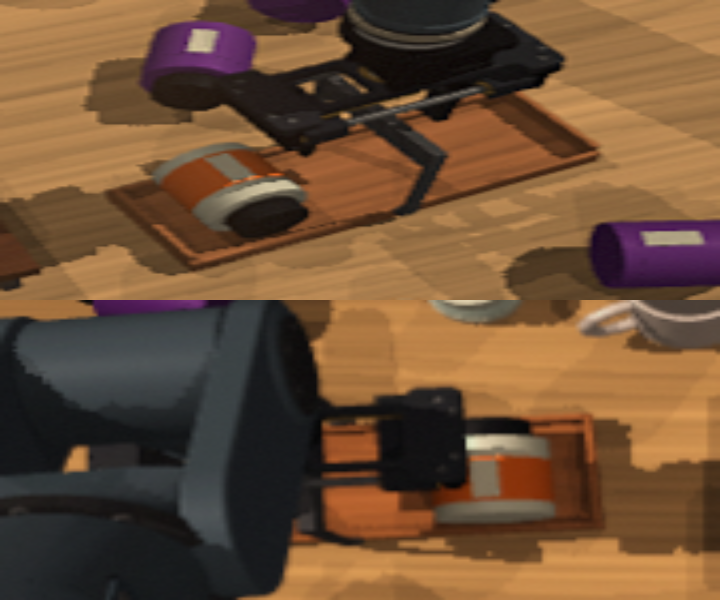

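The open fingers straddle the bail bar (scene crop around (430,150)), clear of the bottle. Closing now.

Call:
{"fn": "play_rows", "kwargs": {
  "gripper": [1,1,1,1,1,1,1,1],
  "delta_pos": [
    [0,0,0],
    [0,0,0],
    [0,0,0],
    [0,0,0],
    [0,0,0],
    [0,0,0],
    [0,0,0],
    [0,0,0]
  ],
  "turn": [
    [0,0,0],
    [0,0,0],
    [0,0,0],
    [0,0,0],
    [0,0,0],
    [0,0,0],
    [0,0,0],
    [0,0,0]
  ],
  "squeeze": 100
}}

```text
time: 3.9
position: [0.5861, 0.1932, 0.1212]
tool_rot: [0.999, 0.045, -0.0, -0.0]
ft_force: [0.6, 1.3, 1.2]
grip_width: 0.0149
grip_force: 0.3
```

```bash
python3 - <<'E'
from h import *
o=robot.get_obs();print({k:np.round(o[k],4) for k in("time","position","ft_force","moment","grip_width","grip_force")})
c=cam("scene");im=c["color"].astype(int);b=(305,150,455,262)
r,g,bl=im[...,0],im[...,1],im[...,2]
org=((r>110)&(g<.62*r)&(bl<.35*r)&(g>.3*r)); hsv=cv2.cvtColor(c["color"],cv2.COLOR_RGB2HSV)
for nm,px in(("orange",(338,207)),("white",(353,220)),("wood",(400,190)),("wall",(330,235)),("patch",(346,205)),("tray2",(330,225)),("white2",(327,200))): print(nm,px,c["color"][px[1],px[0]],hsv[px[1],px[0]])
ct=cv2.imread("pics/top0.png");d=robot.camera("top");p=onz(d,286.7,194,.042);print(p)
for y in(-.06,-.07,-.08,-.09,-.1):
    a=np.radians(5.13);X=np.array([.587,.196,.042])+y*np.array([-np.sin(a),np.cos(a),0]);ax=np.array([np.cos(a),np.sin(a),0])
    print(y,proj(d,X).round(1),proj(c,X).round(1),"capend",proj(c,X+.045*ax).round(1),"bodyend",proj(c,X+.025*ax).round(1))
cv2.imwrite("pics/g2.png",cv2.resize(c["color"][140:265,300:460],(800,600),interpolation=2)[:,:,::-1])
E
```

```text
{'time': np.float64(3.9), 'position': array([0.5861, 0.1932, 0.1212]), 'ft_force': array([0.5895, 1.2586, 1.1691]), 'moment': array([ 0.1058, -0.0256,  0.0221]), 'grip_width': np.float64(0.0149), 'grip_force': np.float64(0.3251)}
orange (338, 207) [127  61  25] [ 11 205 127]
white (353, 220) [81 75 62] [21 60 81]
wood (400, 190) [151  90  51] [ 12 169 151]
wall (330, 235) [107  64  36] [ 12 169 107]
patch (346, 205) [118 108  89] [ 20  63 118]
tray2 (330, 225) [90 55 31] [ 12 167  90]
white2 (327, 200) [169 123  76] [ 15 140 169]
[0.5914026  0.10315774 0.042     ]
-0.06 [273.7 193.4] [359.5 211.2] capend [369.  224.9] bodyend [364.7 218.7]
-0.07 [277.7 193.1] [356.1 212.8] capend [365.5 226.5] bodyend [361.3 220.4]
-0.08 [281.6 192.8] [352.6 214.4] capend [362.1 228.2] bodyend [357.8 222. ]
-0.09 [285.5 192.6] [349.2 216. ] capend [358.6 229.9] bodyend [354.4 223.6]
-0.1 [289.4 192.3] [345.8 217.6] capend [355.1 231.5] bodyend [350.9 225.3]
```

View pics/g2.png

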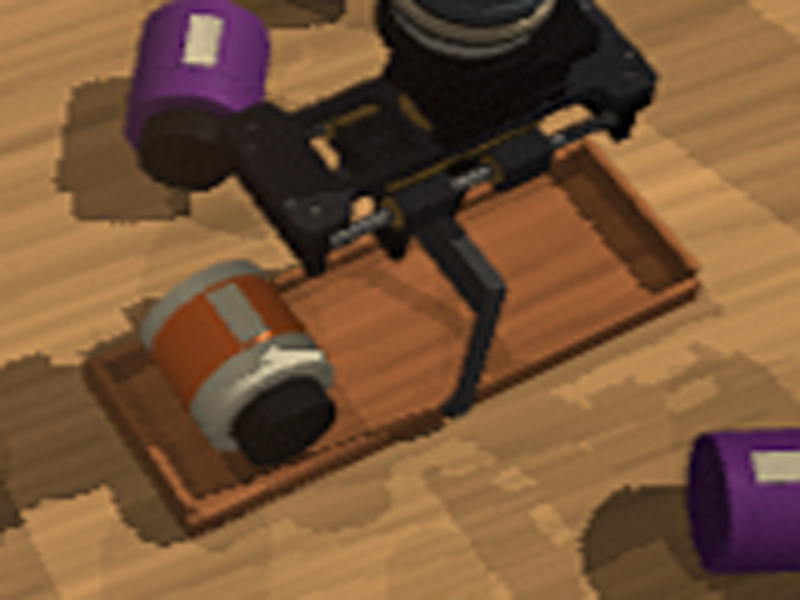

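The bottle's cap end is at about (357,228), which puts the bottle at y ≈ -92 mm in the tray. The fingers are still closing.

Call:
{"fn": "play_rows", "kwargs": {
  "gripper": [1,1,1,1],
  "delta_pos": [
    [0,0,0],
    [0,0,0],
    [0,0,0],
    [0,0,0]
  ],
  "turn": [
    [0,0,0],
    [0,0,0],
    [0,0,0],
    [0,0,0]
  ],
  "squeeze": 100
}}

```text
time: 4.5
position: [0.5861, 0.1935, 0.1213]
tool_rot: [0.999, 0.045, 0.0, -0.0]
ft_force: [-1.0, 3.6, 2.0]
grip_width: 0.0093
grip_force: 60.1
```

```bash
python3 - <<'E'
from h import *
o=robot.get_obs();print({k:np.round(o[k],4) for k in("time","position","ft_force","moment","grip_width","grip_force")})
E
```

```text
{'time': np.float64(4.5), 'position': array([0.5861, 0.1935, 0.1213]), 'ft_force': array([-0.9944,  3.6208,  1.9905]), 'moment': array([0.84  , 0.1125, 0.0172]), 'grip_width': np.float64(0.0093), 'grip_force': np.float64(60.0513)}
```

Call:
{"fn": "play_rows", "kwargs": {
  "gripper": [1,1,1,1,1],
  "delta_pos": [
    [0,-0.2,0],
    [0,-0.4,0],
    [0,-0.6,0],
    [0,-0.75,0],
    [0,-0.75,0]
  ],
  "turn": [
    [-0.015,0,0],
    [-0.03,0,0],
    [-0.045,0,0],
    [-0.06,0,0],
    [-0.06,0,0]
  ]
}}

```text
time: 5.12
position: [0.5855, 0.2004, 0.1212]
tool_rot: [0.998, 0.045, 0.001, 0.031]
ft_force: [0.2, -1.0, 0.3]
grip_width: 0.0096
grip_force: 60.1
```

```bash
cat >> h.py <<'E'
def st():
    o=robot.get_obs()
    Rr=Ro.from_quat(o["tool_rot"])*Ro.from_euler('x',-180,degrees=True)
    e=Rr.as_euler('ZXY')
    print("t %.2f"%o["time"],"p",o["position"].round(4),"yaw,phi,roll",e.round(4),"F",o["ft_force"].round(2),"M",o["moment"].round(3),"g",round(o["grip_width"],4),round(o["grip_force"],1))
    return o,e
E
python3 - <<'E'
from h import *
st()
E
```

```text
t 5.12 p [0.5855 0.2004 0.1212] yaw,phi,roll [ 0.0909 -0.0614 -0.    ] F [ 0.21 -1.04  0.35] M [-0.102  0.04  -0.02 ] g 0.0096 60.1
```

Call:
{"fn": "play_rows", "kwargs": {
  "gripper": [1,1,1,1,1,1],
  "delta_pos": [
    [0,0.03,-0.4],
    [0,0.07,-1.2],
    [0,0.14,-2.2],
    [0,0.21,-3.4],
    [0,0.28,-4.5],
    [0,0.3,-5]
  ],
  "turn": [
    [0,0,0],
    [0,0,0],
    [0,0,0],
    [0,0,0],
    [0,0,0],
    [0,0,0]
  ]
}}

```text
time: 5.88
position: [0.586, 0.2008, 0.1727]
tool_rot: [0.999, 0.045, 0.002, 0.03]
ft_force: [0.5, 0.0, -6.4]
grip_width: 0.0095
grip_force: 60.0
```

```bash
cat >> h.py <<'E'
def strip(name,fn,box,sz=(700,500)):
    c=cam(name);cv2.imwrite(f"pics/{fn}.png",cv2.resize(c["color"][box[1]:box[3],box[0]:box[2]],sz,interpolation=2)[:,:,::-1]);return c
E
python3 - <<'E'
from h import *
st();c=strip("scene","l1",(300,120,460,245),(800,600));st()
h=cv2.cvtColor(c["color"],cv2.COLOR_RGB2HSV)[150:260,300:450];m=((h[...,1]>195)&(h[...,0]<14)&(h[...,2]>70)).astype(np.uint8)
k=max(cv2.findContours(m,0,2)[0],key=cv2.contourArea);print(cv2.contourArea(k),np.array(cv2.boundingRect(k))+[300,150,0,0])
E
```

```text
t 5.88 p [0.586  0.2008 0.1727] yaw,phi,roll [ 0.0896 -0.0596 -0.0022] F [ 0.55  0.04 -6.39] M [0.359 0.014 0.018] g 0.0095 60.0
t 5.92 p [0.586  0.2008 0.173 ] yaw,phi,roll [ 0.0896 -0.0597 -0.0022] F [ 0.57  0.71 -5.21] M [ 0.364  0.027 -0.052] g 0.0095 60.0
207.0 [329 192  25  18]
```

View pics/l1.png

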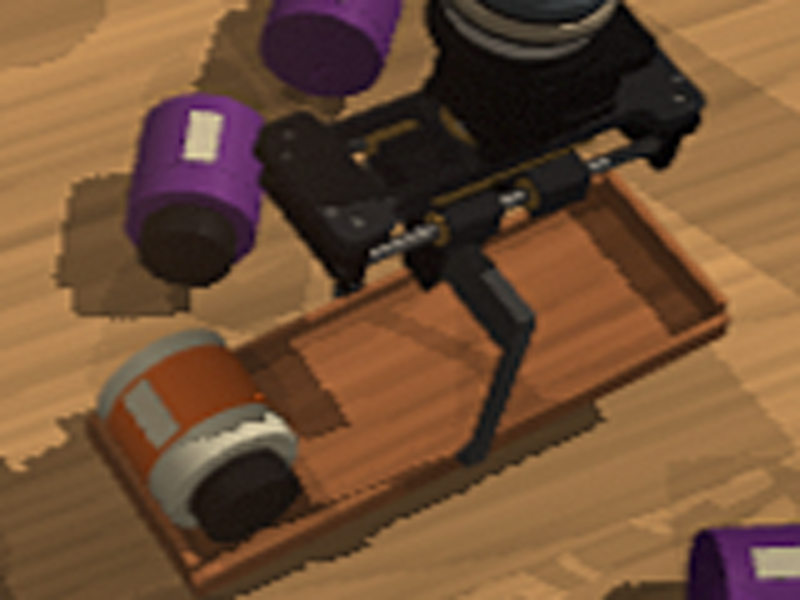

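The tray is in the air. The bottle has rolled onto the -y end wall (cap at about (349,223) in scene), so the tipping is stronger than nominal. I'll lift further while tilting a little more, then measure the moment.

Call:
{"fn": "play_rows", "kwargs": {
  "gripper": [1,1,1,1,1,1,1,1,1,1],
  "delta_pos": [
    [0,0.01,-0.5],
    [0,0.05,-1.5],
    [0,0.1,-2.8],
    [0,0.15,-4.3],
    [0,0.2,-5.8],
    [0,0.25,-7.3],
    [0,0.32,-8.6],
    [0,0.38,-9.5],
    [0,0.4,-10],
    [0,0.4,-10]
  ],
  "turn": [
    [-0.002,0,0],
    [-0.004,0,0],
    [-0.007,0,0],
    [-0.01,0,0],
    [-0.013,0,0],
    [-0.016,0,0],
    [-0.018,0,0],
    [-0.02,0,0],
    [-0.02,0,0],
    [-0.02,0,0]
  ]
}}

```text
time: 7.18
position: [0.5853, 0.2026, 0.2716]
tool_rot: [0.998, 0.045, 0.002, 0.04]
ft_force: [0.5, 0.5, -6.7]
grip_width: 0.0095
grip_force: 60.0
```

```bash
cat >> h.py <<'E'
def avg(n=5):
    F=[];M=[]
    for i in range(n):
        c=cam("scene");o=robot.get_obs();F.append(o["ft_force"]);M.append(o["moment"])
    F=np.array(F);M=np.array(M);a=0.0897;ax=np.array([np.cos(a),np.sin(a),0]);ay=np.array([-np.sin(a),np.cos(a),0])
    print("Fz",F[:,2].round(2),"Fy",(F@ay).round(2),"Mx",(M@ax).round(3),"Mx mean %.3f Fy %.2f Fz %.2f"%((M@ax).mean(),(F@ay).mean(),F[:,2].mean()))
    return c
E
python3 - <<'E'
from h import *
st();c=avg(6);st();save(c,"l2full")
cv2.imwrite("pics/l2.png",cv2.resize(c["color"][80:220,300:470],(800,600),interpolation=2)[:,:,::-1])
E
```

```text
t 7.17 p [0.5853 0.2026 0.2716] yaw,phi,roll [ 0.0898 -0.08   -0.0004] F [ 0.45  0.55 -6.72] M [ 0.405  0.059 -0.051] g 0.0095 60.0
Fz [-5.77 -5.49 -6.37 -6.66 -6.75 -6.48] Fy [-0.3  -0.09 -0.4   0.26  0.58 -0.03] Mx [0.419 0.396 0.513 0.449 0.414 0.434] Mx mean 0.438 Fy 0.00 Fz -6.25
t 7.47 p [0.585  0.2026 0.2709] yaw,phi,roll [ 0.0898 -0.0801  0.001 ] F [ 0.65  0.03 -6.48] M [0.434 0.026 0.077] g 0.0097 60.0
```

View pics/l2.png

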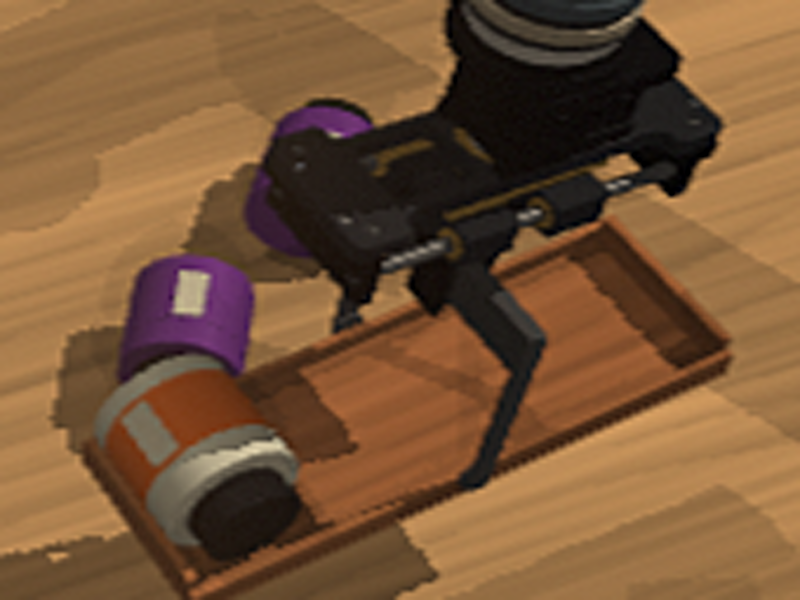

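The tray is level-ish with the bottle against the -y wall, cap at about (352,198). Next I'll build a bottle tracker, calibrated at this known y = -114 mm, and check the tray's tilt from its corners.

```bash
cat >> h.py <<'E'
def ymeas(c,o,bias=0.0,verbose=True):
    Rr=Ro.from_quat(o["tool_rot"])*Ro.from_euler('x',-180,degrees=True)
    H=o["position"]-.104*Rr.apply([0,0,1]);yaw=Rr.as_euler('ZXY')[0];Rt=Ro.from_euler('z',yaw)
    w=lambda x,y,z:proj(c,H+Rt.apply([x,y,z-.018]))
    pts=np.array([w(x,y,z) for x in(-.035,.035) for y in(-.154,.154) for z in(.01,.08)],np.float32)
    roi=np.zeros(c["color"].shape[:2],np.uint8);cv2.fillConvexPoly(roi,cv2.convexHull(pts).astype(np.int32),1)
    h=cv2.cvtColor(c["color"],cv2.COLOR_RGB2HSV).astype(int)
    orange=(h[...,1]>195)&(h[...,0]<14)&(h[...,2]>60); white=(h[...,1]<90)&(h[...,2]>58)
    m=((orange|white)&(roi>0)).astype(np.uint8)
    m=cv2.morphologyEx(m,cv2.MORPH_OPEN,np.ones((2,2)));mc=cv2.morphologyEx(m,cv2.MORPH_CLOSE,np.ones((7,7)))
    n,l,s,_=cv2.connectedComponentsWithStats(mc)
    ok=[i for i in range(1,n) if (orange&(l==i)).sum()>25]
    k=max(ok,key=lambda i:(orange&(l==i)).sum());ys,xs=np.nonzero((l==k)&(m>0))
    # shear-free coordinate: image coords = base + y*e_y + x*e_x ; solve for y
    b=w(0,0,.042);J=np.c_[w(0,.05,.042)-w(0,-.05,.042),w(.05,0,.042)-w(-.05,0,.042)]/.1
    yy=np.linalg.solve(J,np.array([xs,ys])-b[:,None])[0]
    lo,hi=np.percentile(yy,[3,97]);g=np.linspace(-.12,.12,49)
    # perspective mapping of centre
    mm=np.array([np.linalg.solve(J,w(0,y,.042)-b)[0] for y in g]);y=np.interp((lo+hi)/2,mm,g)+bias
    if verbose: print("bottle y mm %.1f  (width %.0f, n %d)"%(y*1e3,(hi-lo)*1e3,len(xs)))
    return y
E
python3 - <<'E'
from h import *
o,e=st();c=cam("scene");ymeas(c,o)
H=o["position"]-.104*np.array([0,.08,1]);Rt=Ro.from_euler('z',.0897)
for px in((340.4,217.7),(454.7,160.5)):
    q,d=ray(c,*px);q=Rt.inv().apply(q-H);d=Rt.inv().apply(d);print((q+d*(.055-q[0])/d[0]).round(4))
E
```

```text
t 7.47 p [0.585  0.2026 0.2709] yaw,phi,roll [ 0.0898 -0.0801  0.001 ] F [ 0.65  0.03 -6.48] M [0.434 0.026 0.077] g 0.0097 60.0
bottle y mm -117.2  (width 76, n 909)
[ 0.055  -0.1528 -0.0038]
[0.055  0.1542 0.0136]
```

Call:
{"fn": "play_rows", "kwargs": {
  "gripper": [1,1,1],
  "delta_pos": [
    [0,-0.1,0],
    [0,-0.2,0],
    [0,-0.2,0]
  ],
  "turn": [
    [-0.01,0,0],
    [-0.02,0,0],
    [-0.02,0,0]
  ]
}}

```text
time: 7.9
position: [0.585, 0.205, 0.2712]
tool_rot: [0.998, 0.045, 0.002, 0.05]
ft_force: [-0.3, -0.2, -6.0]
grip_width: 0.0095
grip_force: 60.0
```

```bash
cat > s.py <<'E'
from h import *
o,e=st();c=cam("scene");ymeas(c,o);o=robot.get_obs();c=cam("scene");ymeas(c,o)
E
python3 s.py
```

```text
t 7.90 p [0.585  0.205  0.2712] yaw,phi,roll [ 0.0903 -0.1     0.    ] F [-0.28 -0.23 -5.97] M [0.472 0.048 0.068] g 0.0095 60.0
bottle y mm -115.6  (width 76, n 888)
bottle y mm -115.8  (width 76, n 879)
```

Call:
{"fn": "play_rows", "kwargs": {
  "gripper": [1,1,1,1],
  "delta_pos": [
    [0,-0.1,0],
    [0,-0.2,0],
    [0,-0.2,0],
    [0,-0.2,0]
  ],
  "turn": [
    [-0.01,0,0],
    [-0.02,0,0],
    [-0.02,0,0],
    [-0.02,0,0]
  ]
}}

```text
time: 8.5
position: [0.5849, 0.2067, 0.271]
tool_rot: [0.997, 0.045, 0.003, 0.06]
ft_force: [0.3, -0.1, -6.1]
grip_width: 0.0092
grip_force: 60.0
```

```bash
python3 s.py
```

```text
t 8.50 p [0.5849 0.2067 0.271 ] yaw,phi,roll [ 0.0899 -0.12    0.    ] F [ 0.31 -0.06 -6.09] M [0.495 0.1   0.028] g 0.0092 60.0
bottle y mm -114.0  (width 76, n 885)
bottle y mm -114.0  (width 76, n 889)
```

Call:
{"fn": "play_rows", "kwargs": {
  "gripper": [1,1,1,1],
  "delta_pos": [
    [0,-0.1,0],
    [0,-0.1,0],
    [0,-0.1,0],
    [0,-0.1,0]
  ],
  "turn": [
    [-0.01,0,0],
    [-0.01,0,0],
    [-0.01,0,0],
    [-0.01,0,0]
  ]
}}

```text
time: 9.1
position: [0.5848, 0.2076, 0.2709]
tool_rot: [0.997, 0.045, 0.003, 0.065]
ft_force: [-0.7, -0.0, -6.4]
grip_width: 0.0094
grip_force: 60.0
```

```bash
python3 s.py
```

```text
t 9.10 p [0.5848 0.2076 0.2709] yaw,phi,roll [ 0.0898 -0.13   -0.    ] F [-0.73 -0.04 -6.45] M [0.563 0.057 0.011] g 0.0094 60.0
bottle y mm -112.6  (width 76, n 883)
bottle y mm -112.6  (width 76, n 881)
```

Call:
{"fn": "play_rows", "kwargs": {
  "gripper": [1,1,1],
  "delta_pos": [
    [0,-0.1,0],
    [0,-0.1,0],
    [0,-0.1,0]
  ],
  "turn": [
    [-0.01,0,0],
    [-0.01,0,0],
    [-0.01,0,0]
  ]
}}

```text
time: 9.57
position: [0.5847, 0.2087, 0.2708]
tool_rot: [0.997, 0.045, 0.003, 0.07]
ft_force: [0.2, 0.3, -5.2]
grip_width: 0.0096
grip_force: 60.0
```

```bash
python3 s.py
```

```text
t 9.57 p [0.5847 0.2087 0.2708] yaw,phi,roll [ 0.0899 -0.14    0.    ] F [ 0.23  0.35 -5.17] M [0.531 0.074 0.033] g 0.0096 60.0
bottle y mm -108.7  (width 77, n 872)
bottle y mm -107.8  (width 76, n 870)
```

Call:
{"fn": "play_rows", "kwargs": {
  "gripper": [1,1,1],
  "delta_pos": [
    [0,0.08,0],
    [0,0.17,0],
    [0,0.26,0]
  ],
  "turn": [
    [0.008,0,0],
    [0.016,0,0],
    [0.025,0,0]
  ]
}}

```text
time: 10.05
position: [0.5849, 0.2058, 0.2712]
tool_rot: [0.997, 0.045, 0.003, 0.057]
ft_force: [-0.1, 0.2, -7.2]
grip_width: 0.0094
grip_force: 60.0
```

```bash
cat > s.py <<'E'
from h import *
import sys,json,os
K,C=float(sys.argv[1]),float(sys.argv[2]);N=int(sys.argv[3]) if len(sys.argv)>3 else 3
o,e=st()
L=json.load(open("log.json")) if os.path.exists("log.json") else [[9.57,-.1085,-.14]]
for i in range(2):
    o=robot.get_obs();c=cam("scene");y=ymeas(c,o);L.append([o["time"],y,Ro.from_quat(o["tool_rot"]).as_euler('XYZ')[0]])
json.dump(L,open("log.json","w"))
phi=e[1];t=robot.get_obs()["time"]
w=[q for q in L if q[0]>t-.62];T=np.array([q[0]-t for q in w]);p=np.polyfit(T,[q[1] for q in w],1 if len(w)<5 else 2)
v=p[-2];y=p[-1];print("est y %.1f v %.1f mm/s a %.0f"%(y*1e3,v*1e3,(p[0]*2e3 if len(p)>2 else 0)))
def step(y,v,phi,dt):
    for _ in range(10):
        th=phi-K*y+C;d=-6.5*th;h=dt/10
        if abs(v)<.002 and abs(th)<.013: v=0
        else:
            s=np.sign(v) if abs(v)>=.002 else np.sign(d)
            vn=v+(d-6.5*.013*s)*h; v=0 if (vn*v<0 and abs(th)<.013) else vn
        y+=v*h
    return y,v
f0=phi;out=[]
for i in range(N):
    yp=y+v*.0625; vd=np.clip(-.8*yp,-.06,.06) if abs(yp)>.006 else 0
    a=np.clip((vd-v)/.4,-.15,.15); sg=np.sign(vd if abs(v)<.004 else v)
    u=-a/6.5-.013*sg if (abs(vd)>0 or abs(v)>.004) else 0
    f=np.clip(K*yp-C+u,phi-.02,phi+.02)
    y,v=step(y,v,(phi+f)/2,.125);phi=f;out.append((round((f-f0),4),round(f,4),round(y*1e3),round(v*1e3)))
for r in out: print("dphi %.3f dy_cm %.2f -> phi %.3f y %d v %d"%(r[0],10.4*r[0],*r[1:]))
E
python3 s.py .92 .012
```

```text
t 10.05 p [0.5849 0.2058 0.2712] yaw,phi,roll [ 0.0897 -0.1145 -0.    ] F [-0.08  0.16 -7.16] M [0.442 0.058 0.016] g 0.0094 60.0
bottle y mm -99.8  (width 77, n 891)
bottle y mm -99.1  (width 76, n 883)
est y -98.1 v 17.9 mm/s a 0
dphi -0.016 dy_cm -0.16 -> phi -0.130 y -95 v 25
dphi -0.010 dy_cm -0.11 -> phi -0.125 y -91 v 38
dphi -0.001 dy_cm -0.01 -> phi -0.115 y -86 v 49
```

Call:
{"fn": "play_rows", "kwargs": {
  "gripper": [1,1,1],
  "delta_pos": [
    [0,-0.1,0],
    [0,-0.08,0],
    [0,0,0]
  ],
  "turn": [
    [-0.01,0,0],
    [-0.008,0,0],
    [0,0,0]
  ]
}}

```text
time: 10.52
position: [0.5849, 0.2063, 0.2711]
tool_rot: [0.997, 0.045, 0.003, 0.057]
ft_force: [0.4, 0.7, -6.8]
grip_width: 0.0096
grip_force: 60.0
```

```bash
python3 s.py .92 .012
```

```text
t 10.53 p [0.5849 0.2063 0.2711] yaw,phi,roll [ 9.040e-02 -1.146e-01  1.000e-04] F [ 0.39  0.72 -6.76] M [ 0.395  0.027 -0.009] g 0.0096 60.0
bottle y mm -95.3  (width 76, n 878)
bottle y mm -94.5  (width 76, n 890)
est y -94.2 v 9.6 mm/s a 0
dphi -0.016 dy_cm -0.17 -> phi -0.131 y -92 v 19
dphi -0.010 dy_cm -0.10 -> phi -0.125 y -89 v 34
dphi -0.000 dy_cm -0.00 -> phi -0.115 y -84 v 46
```

Call:
{"fn": "play_rows", "kwargs": {
  "gripper": [1,1,1],
  "delta_pos": [
    [0,-0.2,0],
    [0,-0.16,0],
    [0,-0.06,0]
  ],
  "turn": [
    [-0.02,0,0],
    [-0.016,0,0],
    [-0.006,0,0]
  ]
}}

```text
time: 11.0
position: [0.5848, 0.2069, 0.271]
tool_rot: [0.997, 0.045, 0.003, 0.06]
ft_force: [-0.8, -0.1, -5.7]
grip_width: 0.0095
grip_force: 60.0
```

```bash
python3 s.py .92 .02
```

```text
t 11.00 p [0.5848 0.2069 0.271 ] yaw,phi,roll [ 0.0904 -0.1205  0.0002] F [-0.85 -0.06 -5.67] M [ 0.485  0.066 -0.013] g 0.0095 60.0
bottle y mm -85.6  (width 76, n 858)
bottle y mm -83.0  (width 76, n 872)
est y -82.6 v 22.5 mm/s a 0
dphi -0.002 dy_cm -0.02 -> phi -0.122 y -79 v 34
dphi 0.007 dy_cm 0.07 -> phi -0.114 y -74 v 45
dphi 0.017 dy_cm 0.18 -> phi -0.103 y -68 v 53
```

Call:
{"fn": "play_rows", "kwargs": {
  "gripper": [1,1,1],
  "delta_pos": [
    [0,0.05,0],
    [0,0.15,0],
    [0,0.25,0]
  ],
  "turn": [
    [0.005,0,0],
    [0.014,0,0],
    [0.024,0,0]
  ]
}}

```text
time: 11.48
position: [0.5851, 0.204, 0.2714]
tool_rot: [0.998, 0.045, 0.002, 0.048]
ft_force: [0.8, 0.2, -5.8]
grip_width: 0.0097
grip_force: 60.0
```

```bash
python3 s.py .92 .02
```

```text
t 11.47 p [0.5851 0.204  0.2714] yaw,phi,roll [ 0.0898 -0.0965 -0.0001] F [ 0.76  0.16 -5.83] M [ 0.292  0.048 -0.025] g 0.0097 60.0
bottle y mm -61.1  (width 74, n 890)
bottle y mm -57.1  (width 74, n 894)
est y -55.1 v 53.1 mm/s a 0
dphi 0.020 dy_cm 0.21 -> phi -0.076 y -48 v 58
dphi 0.031 dy_cm 0.32 -> phi -0.066 y -41 v 55
dphi 0.038 dy_cm 0.40 -> phi -0.058 y -35 v 50
```

Call:
{"fn": "play_rows", "kwargs": {
  "gripper": [1,1,1],
  "delta_pos": [
    [0,0.3,0],
    [0,0.42,0],
    [0,0.5,0]
  ],
  "turn": [
    [0.029,0,0],
    [0.04,0,0],
    [0.048,0,0]
  ]
}}

```text
time: 11.95
position: [0.5856, 0.1987, 0.2719]
tool_rot: [0.999, 0.045, 0.001, 0.024]
ft_force: [-0.0, -1.0, -6.5]
grip_width: 0.0097
grip_force: 60.1
```

```bash
python3 s.py .92 .02
```

```text
t 11.95 p [0.5856 0.1987 0.2719] yaw,phi,roll [ 0.0893 -0.0487 -0.0001] F [-0.   -0.96 -6.46] M [ 0.221  0.052 -0.005] g 0.0097 60.1
bottle y mm -25.7  (width 75, n 881)
bottle y mm -22.3  (width 75, n 878)
est y -18.4 v 74.0 mm/s a 0
dphi 0.020 dy_cm 0.21 -> phi -0.029 y -10 v 68
dphi 0.034 dy_cm 0.35 -> phi -0.015 y -2 v 54
dphi 0.037 dy_cm 0.39 -> phi -0.011 y 3 v 38
```

Call:
{"fn": "play_rows", "kwargs": {
  "gripper": [1,1,1],
  "delta_pos": [
    [0,0.32,0],
    [0,0.34,0],
    [0,0.31,0]
  ],
  "turn": [
    [0.031,0,0],
    [0.033,0,0],
    [0.03,0,0]
  ]
}}

```text
time: 12.42
position: [0.5859, 0.1958, 0.2721]
tool_rot: [0.999, 0.045, 0.0, 0.01]
ft_force: [-0.4, -0.3, -6.2]
grip_width: 0.0094
grip_force: 60.0
```

```bash
python3 s.py .92 .02
```

```text
t 12.43 p [0.5859 0.1958 0.2721] yaw,phi,roll [ 0.0893 -0.0192 -0.    ] F [-0.38 -0.31 -6.18] M [ 0.101  0.026 -0.015] g 0.0094 60.0
bottle y mm 8.6  (width 96, n 821)
bottle y mm 9.0  (width 94, n 797)
est y 13.9 v 68.6 mm/s a 0
dphi 0.020 dy_cm 0.21 -> phi 0.001 y 22 v 62
dphi 0.033 dy_cm 0.34 -> phi 0.014 y 29 v 48
dphi 0.038 dy_cm 0.40 -> phi 0.019 y 34 v 31
```

```bash
cat > a.py <<'E'
from h import *
o=robot.get_obs();c=cam("scene");save(c,"mid1")
Rr=Ro.from_quat(o["tool_rot"])*Ro.from_euler('x',-180,degrees=True)
H=o["position"]-.104*Rr.apply([0,0,1]);Rt=Ro.from_euler('z',Rr.as_euler('ZXY')[0]);w=lambda x,y,z:proj(c,H+Rt.apply([x,y,z-.018]))
b=w(0,0,.042);J=np.c_[w(0,.05,.042)-w(0,-.05,.042),w(.05,0,.042)-w(-.05,0,.042)]/.1
h=cv2.cvtColor(c["color"],cv2.COLOR_RGB2HSV).astype(int)
orange=(h[...,1]>195)&(h[...,0]<14)&(h[...,2]>60); white=(h[...,1]<90)&(h[...,2]>58)
yg,xg=np.indices(orange.shape);q=np.linalg.solve(J,np.array([xg.ravel(),yg.ravel()])-b[:,None]).reshape(2,*orange.shape)
for nm,m in(("orange",orange),("white",white)):
    for xr in range(-60,60,10):
        s=m&(q[1]*1e3>=xr)&(q[1]*1e3<xr+10)&(abs(q[0])<.15);v=np.sort(q[0][s]*1e3)
        if len(v)>3: print(nm,xr,len(v),v[[0,len(v)//20,len(v)//2,-1-len(v)//20,-1]].round().astype(int))
img=c["color"].copy()
for y in(-.03,0,.03): cv2.circle(img,tuple(int(i) for i in w(0,y,.042).round()),1,(0,255,0),-1)
u,v=b.astype(int);cv2.imwrite("pics/mid1c.png",cv2.resize(img[v-60:v+60,u-80:u+80],(800,600),interpolation=2)[:,:,::-1]);print(b)
E
python3 a.py
```

```text
orange -60 6 [ 9  9 20 25 25]
orange -50 55 [-20 -16   5  21  23]
orange -40 83 [-34 -29  -4  20  23]
orange -30 108 [-39 -35  -3  31  35]
orange -20 97 [-40 -37  -9  32  36]
orange -10 33 [-40 -39 -30 -14 -10]
orange 0 9 [-41 -41 -38 -33 -33]
white -60 28 [-129  -21   15  144  150]
white -50 17 [-63 -63 -26 -17 -17]
white -40 7 [-39 -39 -36 -31 -31]
white -30 6 [55 55 59 61 61]
white -20 21 [ 4 10 29 61 62]
white -10 88 [-24 -15  14  58  63]
white 0 114 [-36 -29   5  56  59]
white 10 83 [-39 -37 -12  32  35]
white 20 33 [-40 -39 -29  33  35]
white 30 18 [-41 -41 -35 -29 -29]
white 40 5 [-38 -38 -34 -30 -30]
[387.04842359 166.12619566]
```

View pics/mid1c.png

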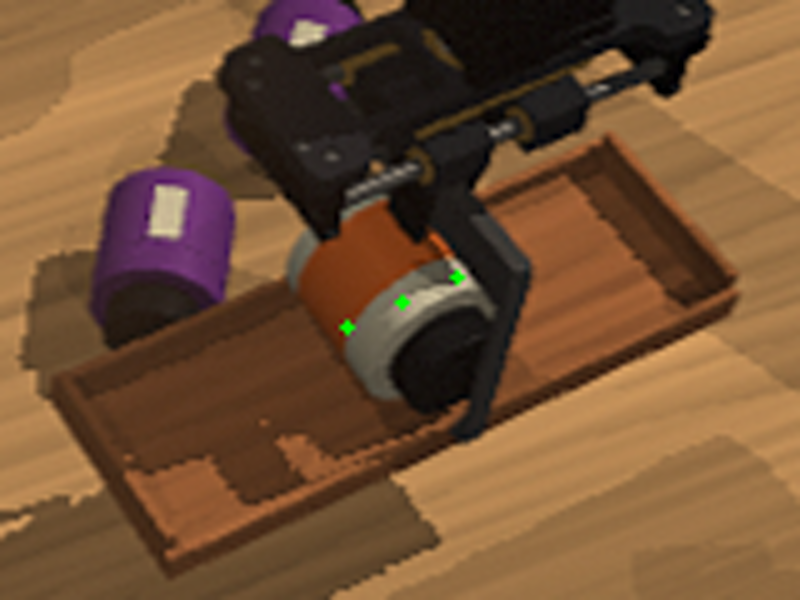

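The bottle is in the middle of the tray under the bail. The contaminated "+" side was a highlight on the bail; the true extents are -40 to +36 mm, so y ≈ -2 mm. I'll use the clean edge from here.

```bash
sed -i 's|    # perspective mapping|    if hi-lo>.079: hi=lo+.076\n    # perspective mapping|' h.py
cat > s2.py <<'E'
from h import *
o,e=st()
for i in range(3):
    o=robot.get_obs();c=cam("scene");ymeas(c,o)
E
python3 s2.py
```

```text
t 12.57 p [0.5858 0.1963 0.272 ] yaw,phi,roll [ 0.0901 -0.019  -0.    ] F [ 0.23 -0.36 -6.82] M [0.073 0.059 0.035] g 0.0095 60.0
bottle y mm 1.8  (width 76, n 767)
bottle y mm 1.2  (width 72, n 747)
bottle y mm 1.1  (width 71, n 746)
```

Call:
{"fn": "play_rows", "kwargs": {
  "gripper": [1,1,1],
  "delta_pos": [
    [0,0,0],
    [0,0,0],
    [0,0,0]
  ],
  "turn": [
    [0,0,0],
    [0,0,0],
    [0,0,0]
  ]
}}

```text
time: 13.1
position: [0.5858, 0.1961, 0.272]
tool_rot: [0.999, 0.045, 0.0, 0.01]
ft_force: [0.4, -0.3, -6.8]
grip_width: 0.0092
grip_force: 60.0
```

```bash
python3 s2.py
```

```text
t 13.10 p [0.5858 0.1961 0.272 ] yaw,phi,roll [ 0.0899 -0.0191  0.    ] F [ 0.36 -0.26 -6.75] M [ 0.019  0.028 -0.003] g 0.0092 60.0
bottle y mm 3.9  (width 66, n 669)
bottle y mm 9.7  (width 76, n 672)
bottle y mm 8.4  (width 72, n 655)
```

Call:
{"fn": "play_rows", "kwargs": {
  "gripper": [1,1,1],
  "delta_pos": [
    [0,0.31,0],
    [0,0.31,0],
    [0,0.31,0]
  ],
  "turn": [
    [0.03,0,0],
    [0.03,0,0],
    [0.03,0,0]
  ]
}}

```text
time: 13.62
position: [0.5862, 0.1926, 0.2721]
tool_rot: [0.999, 0.045, -0.0, -0.005]
ft_force: [0.2, 1.0, -6.6]
grip_width: 0.0096
grip_force: 60.0
```

```bash
sed -i 's|"bottle y mm %.1f |"lo-based %.1f, "%((lo+.0378)*1e3)+"bottle y mm %.1f |' h.py; python3 s2.py
```

```text
t 13.62 p [0.5862 0.1926 0.2721] yaw,phi,roll [ 0.0892  0.011  -0.    ] F [ 0.15  0.98 -6.55] M [-0.018  0.009 -0.052] g 0.0096 60.0
lo-based 13.9, bottle y mm 13.9  (width 75, n 593)
lo-based 13.8, bottle y mm 14.3  (width 76, n 597)
lo-based 14.1, bottle y mm 14.3  (width 76, n 596)
```

Call:
{"fn": "play_rows", "kwargs": {
  "gripper": [1,1,1],
  "delta_pos": [
    [0,0.12,0],
    [0,0.12,0],
    [0,0.12,0]
  ],
  "turn": [
    [0.012,0,0],
    [0.012,0,0],
    [0.012,0,0]
  ]
}}

```text
time: 14.15
position: [0.5862, 0.1917, 0.2721]
tool_rot: [0.999, 0.045, -0.001, -0.011]
ft_force: [0.5, -0.2, -6.2]
grip_width: 0.0092
grip_force: 60.0
```

```bash
python3 s2.py
```

```text
t 14.15 p [0.5862 0.1917 0.2721] yaw,phi,roll [0.0897 0.023  0.    ] F [ 0.46 -0.16 -6.25] M [-0.012  0.005  0.009] g 0.0092 60.0
lo-based 8.8, bottle y mm 1.3  (width 60, n 627)
lo-based 7.5, bottle y mm 1.3  (width 63, n 636)
lo-based 5.4, bottle y mm -0.3  (width 64, n 662)
```

Call:
{"fn": "play_rows", "kwargs": {
  "gripper": [1,1,1],
  "delta_pos": [
    [0,-0.46,0],
    [0,-0.42,0],
    [0,-0.36,0]
  ],
  "turn": [
    [-0.045,0,0],
    [-0.04,0,0],
    [-0.035,0,0]
  ]
}}

```text
time: 14.68
position: [0.5858, 0.1954, 0.2721]
tool_rot: [0.999, 0.045, 0.0, 0.006]
ft_force: [-0.1, -0.5, -6.3]
grip_width: 0.0092
grip_force: 60.0
```

```bash
python3 s2.py
```

```text
t 14.68 p [0.5858 0.1954 0.2721] yaw,phi,roll [ 0.0901 -0.0112  0.0001] F [-0.07 -0.47 -6.28] M [ 0.014  0.066 -0.032] g 0.0092 60.0
lo-based -11.1, bottle y mm -11.3  (width 75, n 840)
lo-based -12.2, bottle y mm -12.4  (width 75, n 846)
lo-based -14.4, bottle y mm -14.4  (width 75, n 863)
```

Call:
{"fn": "play_rows", "kwargs": {
  "gripper": [1,1,1],
  "delta_pos": [
    [0,-0.42,0],
    [0,-0.42,0],
    [0,-0.4,0]
  ],
  "turn": [
    [-0.041,0,0],
    [-0.041,0,0],
    [-0.039,0,0]
  ]
}}

```text
time: 15.2
position: [0.5855, 0.1993, 0.2721]
tool_rot: [0.999, 0.045, 0.001, 0.025]
ft_force: [0.1, 0.6, -6.3]
grip_width: 0.0094
grip_force: 60.0
```

```bash
python3 s2.py
```

```text
t 15.20 p [0.5855 0.1993 0.2721] yaw,phi,roll [ 0.0898 -0.0503  0.0001] F [ 0.11  0.59 -6.33] M [ 0.177  0.004 -0.016] g 0.0094 60.0
lo-based -21.7, bottle y mm -21.8  (width 75, n 884)
lo-based -21.7, bottle y mm -21.7  (width 76, n 889)
lo-based -21.6, bottle y mm -21.5  (width 75, n 886)
```

Call:
{"fn": "play_rows", "kwargs": {
  "gripper": [1,1,1],
  "delta_pos": [
    [0,-0.1,0],
    [0,-0.1,0],
    [0,-0.05,0]
  ],
  "turn": [
    [-0.01,0,0],
    [-0.01,0,0],
    [-0.005,0,0]
  ]
}}

```text
time: 15.72
position: [0.5854, 0.2001, 0.2721]
tool_rot: [0.999, 0.045, 0.001, 0.028]
ft_force: [-0.9, 0.5, -6.2]
grip_width: 0.0093
grip_force: 60.0
```

```bash
python3 s2.py
```

```text
t 15.72 p [0.5854 0.2001 0.2721] yaw,phi,roll [ 0.0902 -0.0557  0.0001] F [-0.85  0.54 -6.2 ] M [0.164 0.022 0.002] g 0.0093 60.0
lo-based -15.7, bottle y mm -16.1  (width 75, n 877)
lo-based -14.5, bottle y mm -14.4  (width 76, n 890)
lo-based -12.2, bottle y mm -12.6  (width 75, n 882)
```

Call:
{"fn": "play_rows", "kwargs": {
  "gripper": [1,1,1],
  "delta_pos": [
    [0,0.46,0],
    [0,0.43,0],
    [0,0.41,0]
  ],
  "turn": [
    [0.045,0,0],
    [0.042,0,0],
    [0.04,0,0]
  ]
}}

```text
time: 16.25
position: [0.5858, 0.1958, 0.2723]
tool_rot: [0.999, 0.045, 0.0, 0.008]
ft_force: [0.2, 0.2, -5.5]
grip_width: 0.0095
grip_force: 60.0
```

```bash
python3 s2.py
```

```text
t 16.25 p [0.5858 0.1958 0.2723] yaw,phi,roll [ 0.0896 -0.0167 -0.    ] F [ 0.21  0.18 -5.5 ] M [ 0.084 -0.028 -0.027] g 0.0095 60.0
lo-based 3.1, bottle y mm 3.3  (width 76, n 745)
lo-based 3.4, bottle y mm 0.7  (width 70, n 729)
lo-based 4.4, bottle y mm 4.6  (width 76, n 721)
```

Call:
{"fn": "play_rows", "kwargs": {
  "gripper": [1,1,1],
  "delta_pos": [
    [0,0.14,0],
    [0,0.12,0],
    [0,0.1,0]
  ],
  "turn": [
    [0.014,0,0],
    [0.012,0,0],
    [0.01,0,0]
  ]
}}

```text
time: 16.77
position: [0.586, 0.1947, 0.2724]
tool_rot: [0.999, 0.045, 0.0, 0.003]
ft_force: [-0.4, -0.6, -6.1]
grip_width: 0.0095
grip_force: 60.0
```

```bash
python3 s2.py
```

```text
t 16.77 p [0.586  0.1947 0.2724] yaw,phi,roll [ 0.0896 -0.0061 -0.    ] F [-0.4  -0.62 -6.06] M [0.032 0.008 0.024] g 0.0095 60.0
lo-based 7.6, bottle y mm 7.8  (width 76, n 678)
lo-based 7.4, bottle y mm 2.4  (width 65, n 673)
lo-based 7.6, bottle y mm 7.9  (width 76, n 678)
```

Call:
{"fn": "play_rows", "kwargs": {
  "gripper": [1,1,1,1],
  "delta_pos": [
    [0,0.26,0],
    [0,0.26,0],
    [0,-0.03,0],
    [0,-0.04,0]
  ],
  "turn": [
    [0.025,0,0],
    [0.025,0,0],
    [-0.003,0,0],
    [-0.004,0,0]
  ]
}}

```text
time: 17.42
position: [0.5857, 0.196, 0.2723]
tool_rot: [0.999, 0.045, 0.0, 0.005]
ft_force: [1.0, 0.9, -6.1]
grip_width: 0.0099
grip_force: 60.0
```

```bash
python3 s2.py
```

```text
t 17.43 p [0.5857 0.196  0.2723] yaw,phi,roll [ 0.0907 -0.01   -0.    ] F [ 0.96  0.85 -6.11] M [ 0.086  0.01  -0.013] g 0.0099 60.0
lo-based -3.2, bottle y mm -3.0  (width 76, n 816)
lo-based -4.1, bottle y mm -3.4  (width 77, n 816)
lo-based -5.2, bottle y mm -5.0  (width 76, n 841)
```

Call:
{"fn": "play_rows", "kwargs": {
  "gripper": [1,1,1],
  "delta_pos": [
    [0,-0.22,0],
    [0,-0.16,0],
    [0,-0.14,0]
  ],
  "turn": [
    [-0.022,0,0],
    [-0.016,0,0],
    [-0.014,0,0]
  ]
}}

```text
time: 17.95
position: [0.5857, 0.1966, 0.2723]
tool_rot: [0.999, 0.045, 0.001, 0.012]
ft_force: [0.4, -0.2, -6.1]
grip_width: 0.0096
grip_force: 60.0
```

```bash
python3 s2.py
```

```text
t 17.95 p [0.5857 0.1966 0.2723] yaw,phi,roll [ 0.09   -0.0239 -0.    ] F [ 0.42 -0.22 -6.15] M [ 0.081  0.087 -0.047] g 0.0096 60.0
lo-based -9.4, bottle y mm -9.6  (width 75, n 847)
lo-based -9.4, bottle y mm -9.4  (width 76, n 851)
lo-based -9.4, bottle y mm -9.3  (width 76, n 851)
```

Call:
{"fn": "play_rows", "kwargs": {
  "gripper": [1,1,1,1],
  "delta_pos": [
    [0,-0.2,0],
    [0,-0.2,0],
    [0,0.05,0],
    [0,0.07,0]
  ],
  "turn": [
    [-0.02,0,0],
    [-0.02,0,0],
    [0.005,0,0],
    [0.007,0,0]
  ]
}}

```text
time: 18.6
position: [0.5859, 0.1952, 0.2723]
tool_rot: [0.999, 0.044, 0.0, 0.008]
ft_force: [-0.4, 0.0, -6.1]
grip_width: 0.0097
grip_force: 60.0
```

```bash
python3 s2.py
```

```text
t 18.60 p [0.5859 0.1952 0.2723] yaw,phi,roll [ 0.089  -0.0169 -0.    ] F [-0.39  0.   -6.07] M [ 0.007 -0.014 -0.019] g 0.0097 60.0
lo-based -1.1, bottle y mm -1.2  (width 75, n 793)
lo-based -0.9, bottle y mm -2.8  (width 72, n 765)
lo-based -0.2, bottle y mm -1.0  (width 74, n 784)
```

Call:
{"fn": "play_rows", "kwargs": {
  "gripper": [1,1,1,1],
  "delta_pos": [
    [0,0.05,0],
    [0,0.04,0],
    [0,0.03,0],
    [0,0.03,0]
  ],
  "turn": [
    [0.005,0,0],
    [0.004,0,0],
    [0.003,0,0],
    [0.003,0,0]
  ]
}}

```text
time: 19.25
position: [0.5858, 0.1957, 0.2723]
tool_rot: [0.999, 0.045, 0.0, 0.007]
ft_force: [0.4, 0.6, -6.1]
grip_width: 0.0095
grip_force: 60.0
```

```bash
python3 s2.py
```

```text
t 19.25 p [0.5858 0.1957 0.2723] yaw,phi,roll [ 0.09  -0.014  0.   ] F [ 0.39  0.56 -6.09] M [0.037 0.048 0.001] g 0.0095 60.0
lo-based -0.2, bottle y mm -1.1  (width 74, n 777)
lo-based -0.1, bottle y mm -2.4  (width 71, n 760)
lo-based -0.3, bottle y mm -2.5  (width 71, n 758)
```

Call:
{"fn": "play_rows", "kwargs": {
  "gripper": [1,1,1,1,1,1,1,1,1,1,1,1],
  "delta_pos": [
    [0,0,0],
    [0,0,0],
    [0,0,0],
    [0,0,0],
    [0,0,0],
    [0,0,0],
    [0,0,0],
    [0,0,0],
    [0,0,0],
    [0,0,0],
    [0,0,0],
    [0,0,0]
  ],
  "turn": [
    [0,0,0],
    [0,0,0],
    [0,0,0],
    [0,0,0],
    [0,0,0],
    [0,0,0],
    [0,0,0],
    [0,0,0],
    [0,0,0],
    [0,0,0],
    [0,0,0],
    [0,0,0]
  ]
}}

```text
time: 20.9
position: [0.5859, 0.1956, 0.2723]
tool_rot: [0.999, 0.045, 0.0, 0.007]
ft_force: [-1.0, -0.0, -5.9]
grip_width: 0.0096
grip_force: 60.0
```

```bash
python3 s2.py
```

```text
t 20.90 p [0.5859 0.1956 0.2723] yaw,phi,roll [ 0.0898 -0.014   0.    ] F [-1.04 -0.01 -5.87] M [-0.006  0.018  0.007] g 0.0096 60.0
lo-based -0.2, bottle y mm -2.5  (width 71, n 754)
lo-based 0.1, bottle y mm -0.9  (width 74, n 771)
lo-based -0.2, bottle y mm -0.0  (width 76, n 782)
```

Rock steady at y ≈ 0. Continuing the hold.

Call:
{"fn": "play_rows", "kwargs": {
  "gripper": [1,1,1,1,1,1,1,1,1,1,1,1],
  "delta_pos": [
    [0,0,0],
    [0,0,0],
    [0,0,0],
    [0,0,0],
    [0,0,0],
    [0,0,0],
    [0,0,0],
    [0,0,0],
    [0,0,0],
    [0,0,0],
    [0,0,0],
    [0,0,0]
  ],
  "turn": [
    [0,0,0],
    [0,0,0],
    [0,0,0],
    [0,0,0],
    [0,0,0],
    [0,0,0],
    [0,0,0],
    [0,0,0],
    [0,0,0],
    [0,0,0],
    [0,0,0],
    [0,0,0]
  ]
}}

```text
time: 22.55
position: [0.5859, 0.1956, 0.2723]
tool_rot: [0.999, 0.045, 0.0, 0.007]
ft_force: [-0.1, 0.9, -6.4]
grip_width: 0.0093
grip_force: 60.0
```

Call:
{"fn": "play_rows", "kwargs": {
  "gripper": [1,1,1,1,1,1,1,1,1,1,1,1],
  "delta_pos": [
    [0,0,0],
    [0,0,0],
    [0,0,0],
    [0,0,0],
    [0,0,0],
    [0,0,0],
    [0,0,0],
    [0,0,0],
    [0,0,0],
    [0,0,0],
    [0,0,0],
    [0,0,0]
  ],
  "turn": [
    [0,0,0],
    [0,0,0],
    [0,0,0],
    [0,0,0],
    [0,0,0],
    [0,0,0],
    [0,0,0],
    [0,0,0],
    [0,0,0],
    [0,0,0],
    [0,0,0],
    [0,0,0]
  ]
}}

```text
time: 24.05
position: [0.5859, 0.1956, 0.2723]
tool_rot: [0.999, 0.045, 0.0, 0.007]
ft_force: [0.6, 0.9, -5.8]
grip_width: 0.0093
grip_force: 60.0
```

Call:
{"fn": "play_rows", "kwargs": {
  "gripper": [1,1,1,1,1,1,1,1],
  "delta_pos": [
    [0,0,0],
    [0,0,0],
    [0,0,0],
    [0,0,0],
    [0,0,0],
    [0,0,0],
    [0,0,0],
    [0,0,0]
  ],
  "turn": [
    [0,0,0],
    [0,0,0],
    [0,0,0],
    [0,0,0],
    [0,0,0],
    [0,0,0],
    [0,0,0],
    [0,0,0]
  ]
}}

```text
time: 25.05
position: [0.5859, 0.1956, 0.2723]
tool_rot: [0.999, 0.045, 0.0, 0.007]
ft_force: [-0.5, 0.2, -6.1]
grip_width: 0.0094
grip_force: 60.0
```

```bash
python3 s2.py; python3 - <<'E'
from h import *
# tray corners for hang offset check deferred; plan to riser
c=robot.get_obs();R0=Ro.from_quat(c["tool_rot"]);phi=-.014
T=np.array([.5545,-.206,.06+.018])+.104*np.array([0,.014,1])
print("tcp target",T,"delta",(R0.inv().apply(T-c["position"])*100).round(2),"turn",(R0.inv()*target(-.35,np.degrees(phi))).as_rotvec().round(4))
T[2]=c["position"][2];print("level delta",(R0.inv().apply(T-c["position"])*100).round(2))
E
```

```text
t 25.05 p [0.5859 0.1956 0.2723] yaw,phi,roll [ 0.0897 -0.014  -0.    ] F [-0.49  0.25 -6.08] M [ 0.021 -0.009  0.009] g 0.0094 60.0
lo-based -0.4, bottle y mm -2.5  (width 71, n 761)
lo-based 0.0, bottle y mm 0.2  (width 76, n 783)
lo-based -0.4, bottle y mm -1.2  (width 74, n 778)
tcp target [ 0.5545   -0.204544  0.182   ] delta [-6.71 39.44  9.59] turn [-0.     -0.0013  0.0959]
level delta [-6.71 39.57  0.55]
```

The hold lasted over 5.8 s at y ≈ 0. Next is a smooth minimum-jerk transit to above the riser with tilt compensation. I'll compute the rows first.

```bash
cat > tr.py <<'E'
from h import *
p0=np.array([.5859,.1956,.2723]);a0,a1=np.degrees(.0897),-.35
p1=np.array([.5545,-.2045,.2723]);T=6.;phi0=-.014
def pose(t):
    s=t/T;m=10*s**3-15*s**4+6*s**5;acc=(60*s-180*s**2+120*s**3)/T**2*(p1-p0)[1]
    ph=phi0-acc/9.81; R=target(a0+(a1-a0)*m,np.degrees(ph)); p=p0+(p1-p0)*m+np.array([0,-.104*(ph-phi0),0])
    return p,R
for k in range(4):
    P0,R0=pose(k*1.5);D=[];W=[]
    for i in range(1,13):
        p,R=pose(k*1.5+i*.125);d=R0.inv().apply(p-P0)*100;w=(R0.inv()*R).as_rotvec()
        D.append(d.round(2).tolist());W.append(w.round(4).tolist())
    print(D);print([[round(x,3) for x in w] for w in W])
E
python3 tr.py
```

```text
[[-0.0, 0.02, 0.0], [-0.01, 0.05, 0.0], [-0.02, 0.12, 0.0], [-0.04, 0.25, 0.0], [-0.07, 0.43, 0.01], [-0.11, 0.69, 0.01], [-0.17, 1.04, 0.01], [-0.24, 1.47, 0.02], [-0.33, 2.0, 0.03], [-0.44, 2.62, 0.04], [-0.56, 3.34, 0.05], [-0.7, 4.16, 0.06]]
[[0.001, -0.0, 0.0], [0.003, -0.0, 0.0], [0.004, -0.0, 0.0], [0.004, -0.0, 0.001], [0.005, -0.0, 0.001], [0.006, -0.0, 0.002], [0.006, -0.0, 0.002], [0.006, -0.0, 0.003], [0.006, -0.0, 0.005], [0.006, -0.0, 0.006], [0.006, -0.0, 0.008], [0.006, -0.0, 0.01]]
[[-0.15, 0.92, 0.01], [-0.31, 1.93, 0.01], [-0.48, 3.02, 0.02], [-0.67, 4.2, 0.03], [-0.87, 5.46, 0.04], [-1.08, 6.78, 0.05], [-1.3, 8.16, 0.06], [-1.53, 9.6, 0.07], [-1.77, 11.07, 0.08], [-2.01, 12.58, 0.1], [-2.25, 14.11, 0.11], [-2.5, 15.65, 0.12]]
[[-0.0, -0.0, 0.002], [-0.001, -0.0, 0.005], [-0.001, -0.0, 0.007], [-0.001, -0.0, 0.01], [-0.002, -0.0, 0.013], [-0.002, -0.0, 0.016], [-0.003, -0.0, 0.02], [-0.004, -0.0, 0.023], [-0.004, -0.0, 0.027], [-0.005, -0.0, 0.03], [-0.006, -0.0, 0.034], [-0.006, -0.0, 0.038]]
[[-0.19, 1.55, 0.02], [-0.37, 3.08, 0.04], [-0.56, 4.6, 0.06], [-0.74, 6
[... 278 characters left out ...]
[-0.003, -0.0, 0.018], [-0.004, -0.0, 0.021], [-0.004, -0.0, 0.025], [-0.005, -0.001, 0.028], [-0.005, -0.001, 0.031], [-0.006, -0.001, 0.033], [-0.006, -0.001, 0.036], [-0.006, -0.001, 0.038]]
[[-0.07, 0.83, 0.02], [-0.13, 1.56, 0.03], [-0.18, 2.19, 0.04], [-0.22, 2.72, 0.06], [-0.26, 3.16, 0.06], [-0.29, 3.51, 0.07], [-0.31, 3.77, 0.08], [-0.32, 3.96, 0.08], [-0.33, 4.08, 0.08], [-0.34, 4.15, 0.08], [-0.34, 4.19, 0.09], [-0.34, 4.21, 0.09]]
[[-0.0, -0.0, 0.002], [-0.0, -0.0, 0.004], [-0.0, -0.0, 0.005], [0.0, -0.0, 0.006], [0.0, -0.0, 0.008], [0.001, -0.0, 0.008], [0.001, -0.0, 0.009], [0.002, -0.0, 0.009], [0.003, -0.0, 0.01], [0.004, -0.0, 0.01], [0.005, -0.0, 0.01], [0.006, -0.0, 0.01]]
```

Call:
{"fn": "play_rows", "kwargs": {
  "gripper": [1,1,1,1,1,1,1,1,1,1,1,1],
  "delta_pos": [
    [0,0.02,0],
    [-0.01,0.05,0],
    [-0.02,0.12,0],
    [-0.04,0.25,0],
    [-0.07,0.43,0.01],
    [-0.11,0.69,0.01],
    [-0.17,1.04,0.01],
    [-0.24,1.47,0.02],
    [-0.33,2.0,0.03],
    [-0.44,2.62,0.04],
    [-0.56,3.34,0.05],
    [-0.7,4.16,0.06]
  ],
  "turn": [
    [0.001,0,0],
    [0.003,0,0],
    [0.004,0,0],
    [0.004,0,0.001],
    [0.005,0,0.001],
    [0.006,0,0.002],
    [0.006,0,0.002],
    [0.006,0,0.003],
    [0.006,0,0.005],
    [0.006,0,0.006],
    [0.006,0,0.008],
    [0.006,0,0.01]
  ]
}}

```text
time: 26.7
position: [0.5826, 0.1529, 0.2723]
tool_rot: [0.999, 0.04, 0.0, 0.004]
ft_force: [0.6, -0.2, -6.8]
grip_width: 0.0098
grip_force: 60.0
```

Call:
{"fn": "play_rows", "kwargs": {
  "gripper": [1,1,1,1,1,1,1,1,1,1,1,1],
  "delta_pos": [
    [-0.15,0.92,0.01],
    [-0.31,1.93,0.01],
    [-0.48,3.02,0.02],
    [-0.67,4.2,0.03],
    [-0.87,5.46,0.04],
    [-1.08,6.78,0.05],
    [-1.3,8.16,0.06],
    [-1.53,9.6,0.07],
    [-1.77,11.07,0.08],
    [-2.01,12.58,0.1],
    [-2.25,14.11,0.11],
    [-2.5,15.65,0.12]
  ],
  "turn": [
    [0,0,0.002],
    [-0.001,0,0.005],
    [-0.001,0,0.007],
    [-0.001,0,0.01],
    [-0.002,0,0.013],
    [-0.002,0,0.016],
    [-0.003,0,0.02],
    [-0.004,0,0.023],
    [-0.004,0,0.027],
    [-0.005,0,0.03],
    [-0.006,0,0.034],
    [-0.006,0,0.038]
  ]
}}

```text
time: 28.2
position: [0.5701, -0.0055, 0.2724]
tool_rot: [1.0, 0.021, 0.0, 0.007]
ft_force: [0.1, -0.7, -6.0]
grip_width: 0.0094
grip_force: 60.0
```

Call:
{"fn": "play_rows", "kwargs": {
  "gripper": [1,1,1,1,1,1,1,1,1,1,1,1],
  "delta_pos": [
    [-0.19,1.55,0.02],
    [-0.37,3.08,0.04],
    [-0.56,4.6,0.06],
    [-0.74,6.08,0.09],
    [-0.91,7.52,0.11],
    [-1.08,8.91,0.12],
    [-1.24,10.24,0.14],
    [-1.39,11.51,0.16],
    [-1.54,12.69,0.18],
    [-1.67,13.79,0.19],
    [-1.79,14.81,0.21],
    [-1.9,15.73,0.22]
  ],
  "turn": [
    [-0.001,0,0.004],
    [-0.001,0,0.007],
    [-0.002,0,0.011],
    [-0.003,0,0.015],
    [-0.003,0,0.018],
    [-0.004,0,0.021],
    [-0.004,0,0.025],
    [-0.005,-0.001,0.028],
    [-0.005,-0.001,0.031],
    [-0.006,-0.001,0.033],
    [-0.006,-0.001,0.036],
    [-0.006,-0.001,0.038]
  ]
}}

```text
time: 29.7
position: [0.5577, -0.163, 0.2723]
tool_rot: [1.0, 0.002, 0.0, 0.01]
ft_force: [0.3, 0.4, -6.3]
grip_width: 0.0094
grip_force: 60.0
```

Call:
{"fn": "play_rows", "kwargs": {
  "gripper": [1,1,1,1,1,1,1,1,1,1,1,1],
  "delta_pos": [
    [-0.07,0.83,0.02],
    [-0.13,1.56,0.03],
    [-0.18,2.19,0.04],
    [-0.22,2.72,0.06],
    [-0.26,3.16,0.06],
    [-0.29,3.51,0.07],
    [-0.31,3.77,0.08],
    [-0.32,3.96,0.08],
    [-0.33,4.08,0.08],
    [-0.34,4.15,0.08],
    [-0.34,4.19,0.09],
    [-0.34,4.21,0.09]
  ],
  "turn": [
    [0,0,0.002],
    [0,0,0.004],
    [0,0,0.005],
    [0,0,0.006],
    [0,0,0.008],
    [0.001,0,0.008],
    [0.001,0,0.009],
    [0.002,0,0.009],
    [0.003,0,0.01],
    [0.004,0,0.01],
    [0.005,0,0.01],
    [0.006,0,0.01]
  ]
}}

```text
time: 31.2
position: [0.5545, -0.2045, 0.2723]
tool_rot: [1.0, -0.003, 0.0, 0.007]
ft_force: [-0.1, 0.1, -7.2]
grip_width: 0.0092
grip_force: 60.0
```

```bash
cat > s3.py <<'E'
from h import *
o,e=st()
for i in range(2):
    o=robot.get_obs();c=cam("scene");ymeas(c,o)
o=robot.get_obs();save(c,"rs");d=cam("top");save(d,"rt")
# tray corners in scene: wood mask vs riser is hard; print bottle only; save crops
Rr=Ro.from_quat(o["tool_rot"])*Ro.from_euler('x',-180,degrees=True)
H=o["position"]-.104*Rr.apply([0,0,1]);Rt=Ro.from_euler('z',e[0])
img=c["color"].copy();w=lambda x,y,z:proj(c,H+Rt.apply([x,y,z-.018]))
for x in(-.055,.055):
    for y in(-.155,.155):
        p=w(x,y,.028);print("rim corner pred",x,y,p.round(1));cv2.circle(img,tuple(int(i) for i in p.round()),1,(0,255,0),-1)
b=w(0,0,.04).astype(int);cv2.imwrite("pics/rs_c.png",cv2.resize(img[max(b[1]-75,0):b[1]+75,max(b[0]-100,0):b[0]+100],(800,600),interpolation=2)[:,:,::-1]);print("crop origin",b-[100,75])
E
python3 s3.py
```

```text
t 31.20 p [ 0.5545 -0.2045  0.2723] yaw,phi,roll [-0.0061 -0.0139 -0.0003] F [-0.07  0.14 -7.22] M [0.044 0.009 0.048] g 0.0092 60.0
lo-based 4.4, bottle y mm 0.5  (width 68, n 796)
lo-based 4.4, bottle y mm 0.4  (width 68, n 796)
rim corner pred -0.055 -0.155 [138.  220.8]
rim corner pred -0.055 0.155 [273.7 175.7]
rim corner pred 0.055 -0.155 [149.4 263.9]
rim corner pred 0.055 0.155 [291.4 213.7]
crop origin [114 139]
```

Call:
{"fn": "play_rows", "kwargs": {
  "gripper": [1,1,1,1,1,1,1,1,1,1,1,1],
  "delta_pos": [
    [0,0,0.1],
    [0,-0.01,0.5],
    [0,-0.02,1.2],
    [0,-0.03,2.1],
    [0,-0.05,3.2],
    [0,-0.06,4.3],
    [0,-0.08,5.4],
    [0,-0.09,6.5],
    [0,-0.1,7.3],
    [0,-0.11,7.9],
    [0,-0.12,8.3],
    [0,-0.12,8.5]
  ],
  "turn": [
    [0,0,0],
    [0,0,0],
    [0,0,0],
    [0,0,0],
    [0,0,0],
    [0,0,0],
    [0,0,0],
    [0,0,0],
    [0,0,0],
    [0,0,0],
    [0,0,0],
    [0,0,0]
  ]
}}

```text
time: 32.85
position: [0.5546, -0.2046, 0.1872]
tool_rot: [1.0, -0.003, 0.0, 0.007]
ft_force: [0.7, 0.5, -6.5]
grip_width: 0.0094
grip_force: 60.0
```

```bash
python3 s3.py
```

```text
t 32.85 p [ 0.5546 -0.2046  0.1872] yaw,phi,roll [-0.0062 -0.0141 -0.0005] F [ 0.75  0.51 -6.5 ] M [0.046 0.009 0.001] g 0.0094 60.0
lo-based 4.5, bottle y mm 0.7  (width 68, n 663)
lo-based 4.6, bottle y mm 0.7  (width 68, n 661)
rim corner pred -0.055 -0.155 [149.2 239.6]
rim corner pred -0.055 0.155 [275.8 196.1]
rim corner pred 0.055 -0.155 [160.4 280.7]
rim corner pred 0.055 0.155 [292.5 232.7]
crop origin [120 158]
```

View pics/rs_c.png

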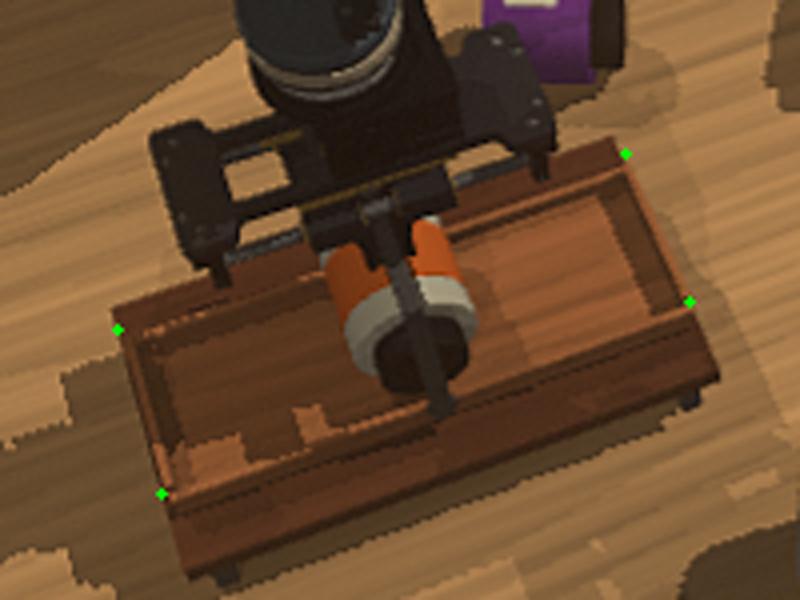

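The tray hangs just above the riser, with its rim corners at crop (133,335), (622,168), (692,315) and (168,500). The riser corners are at (113,310), (615,140), (718,378) and (190,575). The bottle sits behind the bail post, in the middle. I'll compare the two centres numerically.

```bash
python3 - <<'E'
from h import *
c=cam("scene");o=np.array([120,158])
f=lambda L:np.array([(np.array(p)/4+o) for p in L])
t=f([(133,335),(622,168),(692,315),(168,500)]);r=f([(113,310),(615,140),(718,378),(190,575)])
for n,q,z in(("tray",t,.094),("riser",r,.06)):
    Q=np.array([onz(c,*x,z) for x in q]);d=Q[1]+Q[2]-Q[0]-Q[3];print(n,Q[:,:2].round(4).tolist(),Q.mean(0).round(4),"yaw",np.degrees(np.arctan2(-d[0],d[1])).round(2))
# top: wood-lit edges; riser/tray in the top picture, sample gradients along a column through the tray's +y half
d=cam("top");
for y in(-.10,-.13,-.29,-.31):
    xs=np.arange(.44,.67,.003);v=[d["color"][tuple(int(round(k)) for k in proj(d,[x,y,.094])[::-1])].tolist() for x in xs]
    print(y,[(int(x*1e3),q[0],q[1]) for x,q in zip(xs,v)][::2])
E
```

```text
tray [[0.5083, -0.3533], [0.5112, -0.0555], [0.6214, -0.0544], [0.6158, -0.3593]] [ 0.5642 -0.2056  0.094 ] yaw -0.8
riser [[0.4657, -0.3647], [0.4684, -0.0459], [0.6487, -0.05], [0.6464, -0.3634]] [ 0.5573 -0.206   0.06  ] yaw -0.46
-0.1 [(440, 169, 117), (446, 169, 115), (452, 175, 121), (458, 92, 61), (464, 79, 37), (470, 78, 37), (476, 85, 41), (482, 76, 36), (488, 75, 36), (494, 79, 38), (500, 79, 42), (506, 154, 83), (512, 147, 79), (518, 165, 87), (524, 176, 94), (530, 170, 91), (536, 166, 88), (542, 163, 86), (548, 156, 82), (554, 155, 82), (560, 171, 90), (566, 164, 87), (572, 146, 76), (578, 172, 92), (584, 164, 87), (590, 166, 87), (596, 143, 76), (602, 149, 78), (608, 154, 82), (614, 69, 33), (620, 67, 32), (626, 72, 34), (632, 71, 33), (638, 163, 111), (644, 175, 120), (650, 169, 115), (656, 159, 108), (662, 146, 99), (668, 165, 112)]
-0.13 [(440, 178, 122), (446, 164, 112), (452, 169, 115), (458, 94, 63), (464, 77, 36), (470, 74, 35), (476, 85, 40), (482, 75, 36), (488, 75, 35), (494, 82, 38), (500, 47, 22), (506, 153, 80), (512, 138, 73), (518, 169, 89), (524, 176, 94)
[... 858 characters left out ...]
2), (632, 29, 31), (638, 28, 31), (644, 31, 33), (650, 31, 34), (656, 34, 37), (662, 35, 38), (668, 36, 41)]
-0.31 [(440, 33, 37), (446, 33, 37), (452, 33, 36), (458, 33, 37), (464, 33, 38), (470, 32, 36), (476, 33, 37), (482, 33, 29), (488, 35, 30), (494, 32, 28), (500, 31, 26), (506, 38, 41), (512, 46, 51), (518, 45, 49), (524, 44, 49), (530, 44, 49), (536, 88, 48), (542, 70, 41), (548, 33, 31), (554, 54, 31), (560, 19, 18), (566, 62, 34), (572, 20, 21), (578, 18, 19), (584, 19, 20), (590, 17, 18), (596, 35, 38), (602, 45, 49), (608, 53, 59), (614, 56, 61), (620, 58, 63), (626, 61, 67), (632, 63, 70), (638, 64, 70), (644, 68, 74), (650, 69, 76), (656, 71, 78), (662, 73, 80), (668, 73, 79)]
```

In both views the tray sits about 6 mm too far in +x; y and yaw are good. I'll shift it and set it down slowly.

Call:
{"fn": "play_rows", "kwargs": {
  "gripper": [1,1,1,1,1,1,1,1,1,1,1,1],
  "delta_pos": [
    [-0.08,0,0],
    [-0.22,0,0],
    [-0.38,0,0],
    [-0.52,0,0],
    [-0.6,0,0],
    [-0.6,0,0.05],
    [-0.6,0,0.15],
    [-0.6,0,0.25],
    [-0.6,0,0.35],
    [-0.6,0,0.45],
    [-0.6,0,0.52],
    [-0.6,0,0.55]
  ],
  "turn": [
    [0,0,0],
    [0,0,0],
    [0,0,0],
    [0,0,0],
    [0,0,0],
    [0,0,0],
    [0,0,0],
    [0,0,0],
    [0,0,0],
    [0,0,0],
    [0,0,0],
    [0,0,0]
  ]
}}

```text
time: 34.6
position: [0.5485, -0.2046, 0.1817]
tool_rot: [1.0, -0.003, 0.0, 0.007]
ft_force: [0.3, 0.8, -6.3]
grip_width: 0.0093
grip_force: 60.0
```

```bash
python3 - <<'E'
from h import *
st()
c=avg(4);o=robot.get_obs();ymeas(c,o)
E
```

```text
t 34.60 p [ 0.5485 -0.2046  0.1817] yaw,phi,roll [-0.0062 -0.0139 -0.0002] F [ 0.3   0.77 -6.31] M [ 0.068  0.049 -0.009] g 0.0093 60.0
Fz [-7.1  -6.17 -6.93 -5.62] Fy [ 0.38  0.18 -0.43 -0.91] Mx [0.081 0.073 0.03  0.033] Mx mean 0.054 Fy -0.19 Fz -6.46
lo-based 4.6, bottle y mm 0.7  (width 68, n 656)
```

Call:
{"fn": "play_rows", "kwargs": {
  "gripper": [1,1,1,1,1],
  "delta_pos": [
    [0,0,0.06],
    [0,0,0.13],
    [0,0,0.19],
    [0,0,0.25],
    [0,0,0.25]
  ],
  "turn": [
    [0,0,0],
    [0,0,0],
    [0,0,0],
    [0,0,0],
    [0,0,0]
  ]
}}

```text
time: 35.42
position: [0.5487, -0.2049, 0.1813]
tool_rot: [1.0, -0.003, 0.001, 0.008]
ft_force: [-2.3, 0.8, 7.3]
grip_width: 0.0099
grip_force: 60.0
```

```bash
cat > f.py <<'E'
from h import *
st()
c=avg(3);o=robot.get_obs();ymeas(c,o)
E
python3 f.py
```

```text
t 35.42 p [ 0.5487 -0.2049  0.1813] yaw,phi,roll [-0.0061 -0.015  -0.0015] F [-2.31  0.78  7.33] M [ 0.35   0.691 -0.046] g 0.0099 60.0
Fz [7.24 8.06 7.87] Fy [1.57 1.08 1.47] Mx [0.464 0.384 0.375] Mx mean 0.408 Fy 1.37 Fz 7.72
lo-based 4.7, bottle y mm 0.9  (width 68, n 648)
```

Call:
{"fn": "play_rows", "kwargs": {
  "gripper": [1,1,1],
  "delta_pos": [
    [0,0,-0.06],
    [0,0,-0.12],
    [0,0,-0.12]
  ],
  "turn": [
    [0,0,0],
    [0,0,0],
    [0,0,0]
  ]
}}

```text
time: 35.95
position: [0.5487, -0.2048, 0.1813]
tool_rot: [1.0, -0.003, 0.0, 0.007]
ft_force: [-2.1, 1.5, 6.8]
grip_width: 0.0099
grip_force: 60.0
```

```bash
python3 f.py
```

```text
t 35.95 p [ 0.5487 -0.2048  0.1813] yaw,phi,roll [-0.0061 -0.0146 -0.001 ] F [-2.11  1.54  6.83] M [ 0.283  0.564 -0.016] g 0.0099 60.0
Fz [7.05 6.68 7.  ] Fy [0.5  1.7  2.24] Mx [0.321 0.298 0.332] Mx mean 0.317 Fy 1.48 Fz 6.91
lo-based 4.8, bottle y mm 0.9  (width 68, n 649)
```

Call:
{"fn": "play_rows", "kwargs": {
  "gripper": [1,1,1],
  "delta_pos": [
    [0,0,-0.08],
    [0,0,-0.12],
    [0,0,-0.12]
  ],
  "turn": [
    [0,0,0],
    [0,0,0],
    [0,0,0]
  ]
}}

```text
time: 36.48
position: [0.5487, -0.2047, 0.1814]
tool_rot: [1.0, -0.003, 0.0, 0.007]
ft_force: [-0.6, 0.2, -0.2]
grip_width: 0.0097
grip_force: 60.0
```

```bash
python3 f.py
```

```text
t 36.48 p [ 0.5487 -0.2047  0.1814] yaw,phi,roll [-0.0063 -0.0141 -0.0006] F [-0.63  0.25 -0.2 ] M [ 0.023  0.137 -0.023] g 0.0097 60.0
Fz [ 0.04 -0.27 -1.06] Fy [-0.6  -0.65  0.33] Mx [0.065 0.085 0.046] Mx mean 0.065 Fy -0.31 Fz -0.43
lo-based 4.3, bottle y mm 0.6  (width 68, n 656)
```

Call:
{"fn": "play_rows", "kwargs": {
  "gripper": [0.7,0.5,0.2,-0.2,-0.5,-1,-1,-1,-1,-1,-1,-1],
  "delta_pos": [
    [0,0,0],
    [0,0,0],
    [0,0,0],
    [0,0,0],
    [0,0,0],
    [0,0,0],
    [0,0,0],
    [0,0,0],
    [0,0,0],
    [0,0,0],
    [0,0,0],
    [0,0,0]
  ],
  "turn": [
    [0,0,0],
    [0,0,0],
    [0,0,0],
    [0,0,0],
    [0,0,0],
    [0,0,0],
    [0,0,0],
    [0,0,0],
    [0,0,0],
    [0,0,0],
    [0,0,0],
    [0,0,0]
  ]
}}

```text
time: 38.12
position: [0.5485, -0.2046, 0.1817]
tool_rot: [1.0, -0.003, 0.0, 0.007]
ft_force: [-0.4, -0.7, 0.1]
grip_width: 0.0868
grip_force: 0.0
```

```bash
python3 f.py
```

```text
t 38.12 p [ 0.5485 -0.2046  0.1817] yaw,phi,roll [-0.0062 -0.014  -0.0003] F [-0.36 -0.73  0.14] M [0.016 0.013 0.03 ] g 0.0868 0.0
Fz [0.79 0.24 0.25] Fy [-0.42 -0.25 -0.11] Mx [0.083 0.057 0.073] Mx mean 0.071 Fy -0.26 Fz 0.43
lo-based 5.2, bottle y mm 0.8  (width 67, n 778)
```

The gripper has released and the bottle is unmoved. Retreating straight up.

Call:
{"fn": "play_rows", "kwargs": {
  "gripper": [-1,-1,-1,-1,-1,-1,-1,-1],
  "delta_pos": [
    [0,0,-1],
    [0,0,-3],
    [0,0,-6],
    [0,0,-9],
    [0,0,-12],
    [0,0,-15],
    [0,0,-17],
    [0,0,-17]
  ],
  "turn": [
    [0,0,0],
    [0,0,0],
    [0,0,0],
    [0,0,0],
    [0,0,0],
    [0,0,0],
    [0,0,0],
    [0,0,0]
  ]
}}

```text
time: 39.28
position: [0.5493, -0.2026, 0.3542]
tool_rot: [1.0, -0.003, 0.002, 0.008]
ft_force: [-0.1, 0.6, 0.4]
grip_width: 0.087
grip_force: 0.0
```

```bash
python3 - <<'E'
from h import *
o,e=st();c=cam("scene");save(c,"fin")
o=dict(o);o["position"]=np.array([.5485,-.2046+.0015,.182]);o["tool_rot"]=target(-.35,0).as_quat();ymeas(c,o)
# tray long-wall rim / riser extents along the scene: sample colour rows
for z,yy in((.078,-.10),(.078,-.3)):
    xs=np.arange(.45,.67,.004);print(yy,[(int(x*1e3),int(c["color"][tuple(int(round(k)) for k in proj(c,[x,yy,z])[::-1])][0])) for x in xs])
d=cam("top")
for yy in(-.10,-.3):
    xs=np.arange(.45,.65,.004);print("top",yy,[(int(x*1e3),int(d["color"][tuple(int(round(k)) for k in proj(d,[x,yy,.078])[::-1])][0])) for x in xs])
for xx in(.53,.57):
    ys=np.r_[np.arange(-.375,-.34,.002),np.arange(-.07,-.035,.002)];print("top x",xx,[(int(round(y*1e3)),int(d["color"][tuple(int(round(k)) for k in proj(d,[xx,y,.088])[::-1])][0])) for y in ys])
E
```

```text
t 39.27 p [ 0.5493 -0.2026  0.3542] yaw,phi,roll [-0.0062 -0.0167 -0.005 ] F [-0.1   0.59  0.45] M [ 0.1    0.044 -0.029] g 0.087 0.0
lo-based 2.5, bottle y mm -2.2  (width 66, n 842)
-0.1 [(450, 162), (454, 154), (458, 155), (462, 156), (466, 150), (470, 162), (474, 108), (478, 85), (482, 82), (486, 87), (490, 87), (494, 77), (498, 134), (502, 71), (506, 62), (510, 129), (514, 131), (518, 141), (522, 143), (526, 149), (530, 150), (534, 142), (538, 141), (542, 142), (546, 141), (550, 137), (554, 131), (558, 139), (562, 146), (566, 143), (570, 139), (574, 126), (578, 138), (582, 151), (586, 146), (590, 146), (594, 138), (598, 127), (602, 136), (606, 124), (610, 70), (614, 77), (618, 75), (622, 77), (626, 78), (630, 83), (634, 78), (638, 81), (642, 84), (646, 81), (650, 91), (654, 52), (658, 74), (662, 83), (666, 82), (670, 80)]
-0.3 [(450, 158), (454, 160), (458, 164), (462, 157), (466, 160), (470, 162), (474, 142), (478, 83), (482, 85), (486, 85), (490, 61), (494, 53), (498, 92), (502, 74), (506, 72), (510, 74), (514, 69), (518, 86), (522, 95), (526, 94), (530, 88), (534, 91), (538, 
[... 1703 characters left out ...]
9, 96), (-347, 94), (-345, 120), (-343, 120), (-341, 120), (-70, 149), (-68, 82), (-66, 83), (-64, 81), (-62, 81), (-60, 82), (-58, 81), (-56, 88), (-54, 121), (-52, 158), (-50, 158), (-48, 136), (-46, 66), (-44, 94), (-42, 131), (-40, 135), (-38, 136), (-36, 136)]
top x 0.57 [(-375, 41), (-373, 41), (-371, 43), (-369, 46), (-367, 47), (-365, 46), (-363, 46), (-361, 46), (-359, 44), (-357, 45), (-355, 46), (-353, 45), (-351, 45), (-349, 46), (-347, 46), (-345, 45), (-343, 46), (-341, 47), (-70, 148), (-68, 83), (-66, 83), (-64, 82), (-62, 82), (-60, 81), (-58, 81), (-56, 93), (-54, 144), (-52, 144), (-50, 153), (-48, 98), (-46, 75), (-44, 121), (-42, 141), (-40, 141), (-38, 139), (-36, 141)]
```

The tray is centred to about 3 mm and the bottle is in the middle. I'll let the arm settle briefly and hand in.

Call:
{"fn": "play_rows", "kwargs": {
  "gripper": [-1,-1,-1,-1],
  "delta_pos": [
    [0,0,0],
    [0,0,0],
    [0,0,0],
    [0,0,0]
  ],
  "turn": [
    [0,0,0],
    [0,0,0],
    [0,0,0],
    [0,0,0]
  ]
}}

```text
time: 39.88
position: [0.5485, -0.2022, 0.3514]
tool_rot: [1.0, -0.003, -0.0, 0.007]
ft_force: [0.2, 0.3, 0.7]
grip_width: 0.0871
grip_force: 0.0
```

```bash
python3 -c "
from rig import robot
print(robot.hand_in())"
```

```text
the job is handed in; nothing more can be done
None
```

The job is handed in at 39.9 s: the bottle held in the middle of the hanging tray for over 5 s, and the tray now stands released on the riser, measured about 3 mm off centre with the bottle within a few mm of the middle. The grip was 60 N, the gripper's maximum, not the 100 N asked for.

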